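# Fetch the press weight out of the pressing well with the T-key

### The job

The press weight was left at the bottom of the narrow pressing well: take the long T-key from its stand, feel with light pressure for the slot in the weight's brass swivel cover (it may have been left turned), drop the key's foot through the slot, turn the key well across it and lift the weight out of the well. Stand the weight upright near the middle of the scale's round pan and let go, leaving the key standing in it. Be gentle: never ram the key or the weight against anything, a few newtons are enough everywhere.

Things in the scene. Friction and masses are not known exactly. Their poses are not given: they have to be found in the camera images.
- key: Long T-key, loose, 0.15 kg, 185 mm tall, upright in its stand. Origin: centre of its foot's underside; z up the stem. Foot: cross bar 32 (x) x 8 (y) x 6 mm high. Stem 8 mm round. Dark collar, 40 mm across, underside at z = 15 mm: it rests on the stand's top when stored, on the weight's cover when the foot is fully through.
- key_grip (a point): Middle of the key's blue grip block, 161.5 mm above the key's origin, same axes. The block is 30 (x) x 18 (y) x 47 mm (key z 138 to 185); pinch it from above across its 18 mm.
- stand: Fixed white key stand, 56 x 56 x 45 mm, origin at the centre of its underside. The key's foot hangs in a slot 36 x 12 mm in its top; lift the key at least 16 mm straight up to free it.
- well: Fixed pressing well: upright square steel chimney, open on top, 116 mm square base plate. Origin at the centre of its underside, on the table. Inside 62 x 62 mm, walls 4 mm, rim 82 mm across, 150 mm above the table. 13 mm sight slit in its -x side. Sprung floor plate, top 10 mm above the table; pressed by 8 N or more (weight included) it sinks, 3 N per mm, 6 mm at most.
- weight: Press weight: loose square aluminium block, 0.4 to 0.7 kg, 54 x 54 x 36 mm with its cover, upright at the bottom of the well, which keeps it from turning (4 mm play a side). Origin: centre of its underside. Under the cover is a hollow 44 x 44 mm, z 12 to 30 mm, where the key's foot turns freely. Seated, the key's origin is 21 mm above the weight's.
- weight_top (a point): Centre of the upper face of the weight's round brass cover (52 mm across, 6 mm thick); the axes are the weight's. Slot 40 x 12 mm through its middle, along the weight's x but turned by an unmeasured angle up to 0.8 rad either way; the cover swivels stiffly (0.2 N m). A foot turned 1 rad or more from the slot catches under the cover after 3 mm of lift.
- scale: Fixed bench scale, 245 (x) x 192 (y) x 85 mm, origin at the centre of its underside.
- scale_pan (a point): Centre of the scale's round steel pan (122 mm across), on its upper face, 85 mm above the table; the pan does not move.
There are look-alikes about, which are no part of the job. What is meant by the key is not orange, and is the larger of those in its own colour.

How it is judged:
By the outcome, as a careful person would: the job done as asked, in the order asked, and still so for the second after the job is handed in, with the robot touching nothing.
It also fails if it takes over 61 s, if anything falls off the work surface, if the arm or the gripper's body presses on something with over 40 N, if the wrist force passes 120 N, or if a joint passes its speed limit or range.

### The arm

A 6-joint arm with a two-finger parallel gripper is mounted at the origin on the work surface; the furniture and walls round the work are solid. World frame = base frame: x ahead of the robot, y to its left, z up, the work surface at z = 0. Lengths are in m, angles in rad, forces in N, time in s.
With the tool pointing down it reaches from about 0.25 to 0.725 m from the base axis. Payload 4 kg.
Tool frame: the origin (TCP) lies at the very end of the fingers, on their centre line; the grasp point (between the pads) lies 19 mm behind it; x points along the fingers, z is the direction in which the jaws open and shut, and the axes are right-handed (so a half turn about x gives the same grasp; the last joint's range is limited). The gripper opens to 85 mm and grips with 20 to 120 N. Pads are 22 mm wide; open, the fingers measure 114 mm over their backs; the gripper's body (76 mm by 85 mm) begins 54 mm behind the grasp point. The pads swing forward as they close: fully open they stand 13 mm farther back than shut.
Start: joints at [1.128, 0.241, 0.005, 1.335, 0, 1.571], TCP at [0.214, 0.452, 0.231] pointing down, gripper open.
Joint ranges: [-2.72, 2.72], [-1.05, 1.87], [-1.09, 1.28], [-1.99, 2.15], [-1.42, 1.44], [-3.14, 3.14]. Speed limits (rad/s): [2.79, 2.79, 3.14, 3.14, 3.14, 3.14].

### API

Orientations are given as a unit quaternion [x, y, z, w].
In Python, from workcell import bot gives the robot as it stands.
- The arm moves only by the tool step_arm, never from a script. Its argument "series" is a list of rows, each an object of numbers: "x", "y", "z": the shift along the world's x, y, z in cm; "twist": the turn about the world's z in degrees; "jaw": the finger opening in cm, from 0 to 8.54. In form: [{"x": .., "y": .., "z": .., "twist": .., "jaw": ..}, ...]. A call has 1 to 10 rows; each row is the pose to reach, as a shift and turn from the pose measured when the call began; what a row does not reach only later rows make up. A row lasts 1/12 s, in which the tool goes at most 41.7 mm and 7.16 degrees, less where a joint would pass 70% of its speed; a pose out of reach is approached as far as the arm can. A call with a gripper value outside its range is refused whole. The fingers move at their own pace and stop on an object; the grip force is fixed at half the most. Time passes only in rows, so rows that repeat a pose let the fingers close. It gives the time, the measured TCP pose, the force and the opening at its end, in the units of the state.
- bot.get_obs(): the state, without advancing time (a new reading comes with each control period).
- bot.camera(name): name is "scene" or "side" or "wrist"; returns (picture, depth): 480x640x3 uint8, red, green, blue; 480x640 float32, m along the optical axis (not along the pixel's ray), 0 where there is no reading.
- bot.camera_info(name): a dict with "camera_matrix" (3x3 intrinsics, pixels), "R" (3x3) and "t" (3): a world point X has camera coordinates R X + t; the wrist camera has in their place "mount" (4x4, takes a point from camera to tool coordinates, whose origin is the TCP and whose axes are the tool frame's). Camera axes: x right, y down, z forward; pixel columns grow to the right and rows downward; lengths in m; the calibration is good to about 2 mm. The wrist camera is an equidistant fisheye: a pixel r from the principal point sees the ray r / f radians off the axis. A picture is of the moment at which its call begins: read the wrist's pose just before it. camera_info takes no time and is no camera call.
- bot.job_done(): hands the job in, once; it reports no verdict.
The state is a dict: "clock": time; "joint_pos": joint angles; "joint_vel": joint speeds; "tau": joint torques, N m; "eef_pos": TCP position; "tool_rot": TCP orientation; "ft_force": force on the tool from outside, world axes, zero at the start; "ft_torque": the same for the moment, N m; "grip_width": finger opening in m.
Only numpy, scipy, OpenCV 4.12 (cv2) and the standard library are available. Lean on these libraries where they do the work, as an engineer would, in place of code of your own. Each camera call takes 0.05 s, during which the arm holds its last target.

## Working session

There is one attempt and no reset: what is moved stays moved. The work goes in short steps, Python scripts to look and compute and a tool call to move; the robot and the scene stay as the last step left them, time stands still between calls to the robot, and variables do not carry over. Pictures are saved under pics/ and viewed, and the job is handed in when it is done.

Besides the shell and the picture viewer there is one more tool, called in YAML: its name, and indented under it one key for each argument. step_arm: Moves the arm, as the interface text tells. Its arguments: {"type":"object","properties":{"series":{"type":"array","items":{"type":"object","properties":{"x":{"type":"number"},"y":{"type":"number"},"z":{"type":"number"},"twist":{"type":"number"},"jaw":{"type":"number"}}}}},"required":["series"]}

```bash
mkdir -p pics; ls; python3 - <<'E'
from workcell import bot
import cv2,numpy as np
o=bot.get_obs(); print(o)
for n in ["scene","side","wrist"]:
    p,d=bot.camera(n); cv2.imwrite(f"pics/{n}0.png",p[:,:,::-1]); np.savez(f"pics/{n}0.npz",p=p,d=d)
    print(n,bot.camera_info(n))
E
```

```text
pics
{'clock': 0.0, 'joint_pos': array([ 1.12801991e+00,  2.41385865e-01,  3.70407834e-03,  1.33518115e+00,
       -4.33214012e-05,  1.57077887e+00]), 'joint_vel': array([ 1.47930934e-04, -8.37465779e-05, -9.11489485e-04, -1.17868388e-03,
        1.07339337e-03, -3.68976361e-05]), 'tau': array([ 2.28901672e-04, -3.72317040e+01,  2.52407777e+01,  1.69302797e-02,
        1.54143827e-04,  5.84900448e-06]), 'eef_pos': array([0.21396497, 0.45120395, 0.2304188 ]), 'tool_rot': array([-0.37841326,  0.59819454,  0.37760619,  0.59697593]), 'ft_force': array([ 1.18538183,  0.19190646, -0.01786403]), 'ft_torque': array([ 0.01175015, -0.00481427, -0.01474306]), 'grip_width': 0.08510864374271422}
scene {'camera_matrix': array([[546.60220152,   0.        , 319.5966046 ],
       [  0.        , 546.60220152, 240.74685625],
       [  0.        ,   0.        ,   1.        ]]), 'R': array([[ 0.54853234, -0.83598442, -0.01556646],
       [-0.44538718, -0.27638398, -0.85161151],
       [ 0.70763164,  0.47406955, -0.52394229]]), 't': array([-0.18063516,  0.37448613,  0.91106046])}
side {'camera_matrix': ar
[... 183 characters left out ...]
5994458, -0.00458817],
       [-0.12709483,  0.48736576, -0.86389902],
       [ 0.22680198, -0.83360868, -0.50364415]]), 't': array([0.48870409, 0.15494061, 1.2862146 ])}
wrist {'camera_matrix': array([[371.64829954,   0.        , 321.35668848],
       [  0.        , 371.64829954, 243.40453907],
       [  0.        ,   0.        ,   1.        ]]), 'mount': array([[ 7.28306918e-05, -2.76214856e-01,  9.61095910e-01,
        -1.42884338e-01],
       [-8.00811802e-04, -9.61095620e-01, -2.76214713e-01,
         7.02752763e-02],
       [ 9.99999677e-01, -7.49540039e-04, -2.91193376e-04,
        -1.05036938e-03],
       [ 0.00000000e+00,  0.00000000e+00,  0.00000000e+00,
         1.00000000e+00]])}
```

View pics/scene0.png

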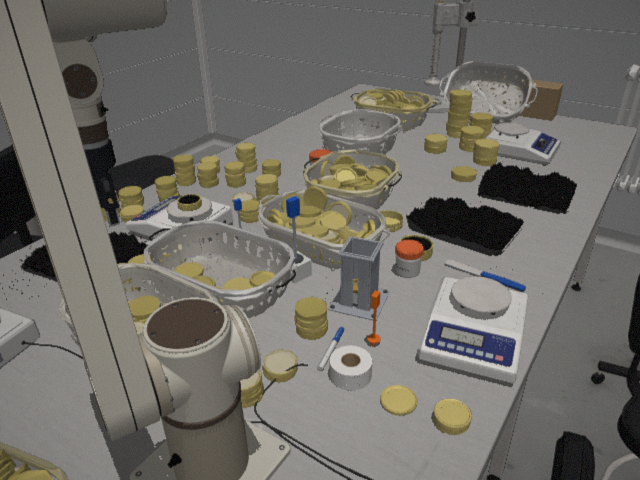

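View pics/side0.png

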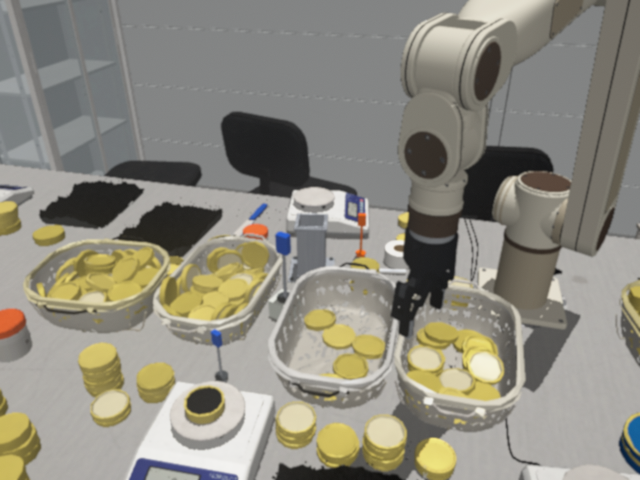

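View pics/wrist0.png

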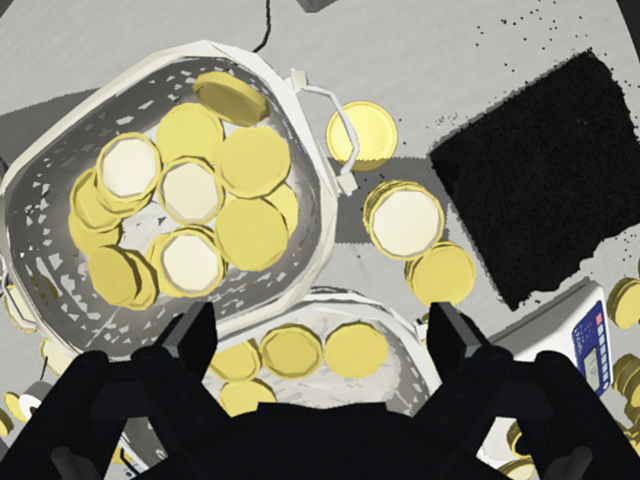

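```bash
cat > h.py <<'E'
import numpy as np,cv2
from workcell import bot
from scipy.spatial.transform import Rotation as Ro
def cloud(n,d):
    c=bot.camera_info(n);K=c["camera_matrix"]
    v,u=np.mgrid[:480,:640]
    P=np.stack([(u-K[0,2])/K[0,0]*d,(v-K[1,2])/K[1,1]*d,d],-1)
    W=(P-c["t"])@c["R"]
    W[d==0]=np.nan
    return W
def proj(n,X):
    c=bot.camera_info(n);K=c["camera_matrix"]
    p=np.atleast_2d(X)@c["R"].T+c["t"]
    return (p@K.T)[:,:2]/p[:,2:]
def ray(n,u,v,z):
    c=bot.camera_info(n);K=c["camera_matrix"]
    r=c["R"].T@np.array([(u-K[0,2])/K[0,0],(v-K[1,2])/K[1,1],1]); o=-c["R"].T@c["t"]
    return o+r*(z-o[2])/r[2]
E
python3 - <<'E'
from h import *
for n in ["scene","side"]:
    a=np.load(f"pics/{n}0.npz");p,d=a["p"],a["d"];W=cloud(n,d)
    h=cv2.cvtColor(p,cv2.COLOR_RGB2HSV)
    for nm,m in [("blue",cv2.inRange(h,(100,130,60),(125,255,255))),("orange",cv2.inRange(h,(3,170,100),(14,255,255)))]:
        k,l,s,c=cv2.connectedComponentsWithStats(m)
        for i in range(1,k):
            if s[i,4]>25:
                w=W[l==i]; print(n,nm,s[i],c[i].round(1),np.nanmedian(w,0).round(3),np.nanmin(w,0).round(3),np.nanmax(w,0).round(3))
a=np.load("pics/scene0.npz")["p"][:,:,::-1]
c1=cv2.resize(a[180:380,200:400],None,fx=3,fy=3,interpolation=cv2.INTER_CUBIC); cv2.imwrite("pics/crop1.png",c1)
a=np.load("pics/side0.npz")["p"][:,:,::-1]
c1=cv2.resize(a[180:340,210:410],None,fx=4,fy=3.75,interpolation=cv2.INTER_CUBIC); cv2.imwrite("pics/crop2.png",c1)
E
```

```text
scene blue [541 134  11   7  30] [546.  137.1] [ 1.663 -0.119  0.053] [ 1.65  -0.133  0.047] [ 1.686 -0.101  0.062]
scene blue [287 197  13  21 235] [292.9 206.8] [0.521 0.196 0.196] [0.508 0.186 0.17 ] [0.542 0.21  0.218]
scene blue [234 199   8  11  71] [237.6 204.2] [0.584 0.428 0.11 ] [0.572 0.42  0.095] [0.593 0.437 0.127]
scene blue [481 272  44  19 225] [504.8 281.4] [ 0.757 -0.257  0.011] [ 0.747 -0.302  0.002] [ 0.77  -0.195  0.017]
scene blue [427 322  87  44 616] [475.7 344.9] [ 0.463 -0.3    0.05 ] [ 0.417 -0.354  0.039] [ 0.495 -0.185  0.061]
scene blue [334 328  10  14  60] [338.6 334. ] [ 0.381 -0.015  0.012] [ 0.362 -0.022  0.006] [ 0.401 -0.008  0.017]
scene orange [310 150  20   9 109] [318.  153.3] [1.047 0.474 0.083] [1.006 0.447 0.073] [1.082 0.503 0.088]
scene orange [396 240  28  19 426] [409.5 248.9] [ 0.677 -0.035  0.074] [ 0.648 -0.065  0.058] [ 0.72  -0.001  0.08 ]
scene orange [367 291  13  55 259] [374.2 316.8] [ 0.403 -0.086  0.091] [ 0.393 -0.098  0.001] [ 0.419 -0.073  0.135]
side blue [251 204  15  15  80] [258.3 211.2] [ 0.757 -0.24   0.014] [ 0.748 
[... 353 characters left out ...]
435  0.043]
side blue [621 450  19  23 107] [630.6 461.4] [-0.152  0.437  0.011] [-0.163  0.415  0.002] [-0.142  0.453  0.019]
side blue [631 450   9  11  27] [635.3 455.2] [-0.153  0.441  0.032] [-0.157  0.432  0.029] [-0.148  0.448  0.037]
side orange [359 214   6  12  65] [361.5 218.9] [ 0.404 -0.079  0.121] [ 0.397 -0.086  0.104] [ 0.412 -0.071  0.134]
side orange [244 225  23  11 160] [256.4 229.2] [ 0.679 -0.03   0.077] [ 0.65  -0.055  0.066] [ 0.711 -0.007  0.081]
side orange [357 250   8   7  41] [360.3 252.9] [ 0.403 -0.082  0.016] [ 0.393 -0.092  0.004] [ 0.415 -0.067  0.024]
side orange [  0 310  24  28 534] [ 10.1 321.9] [1.025 0.466 0.084] [1.007 0.433 0.067] [1.072 0.501 0.088]
```

View pics/crop1.png

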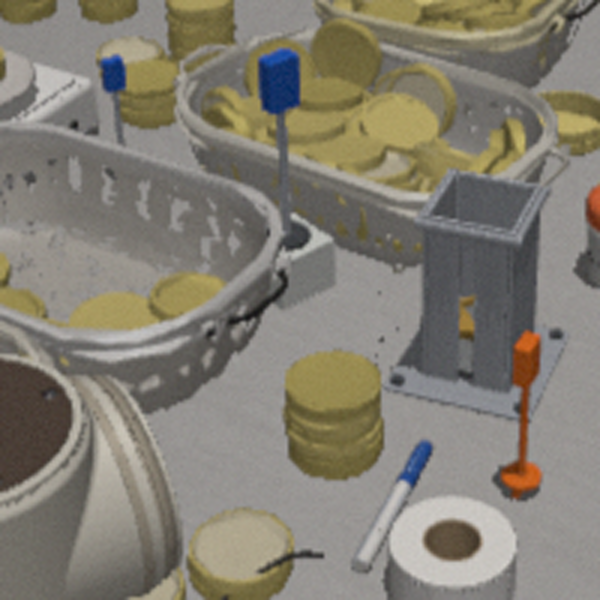

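View pics/crop2.png

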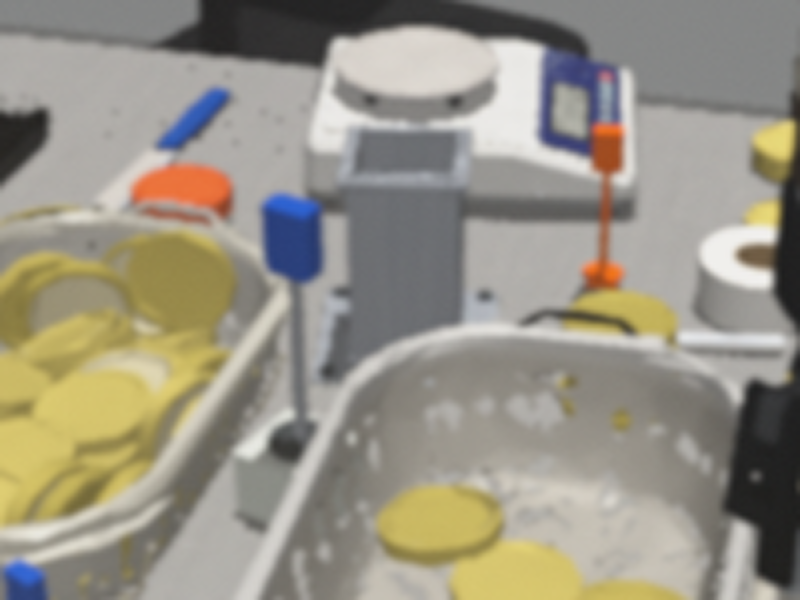

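```bash
python3 - <<'E'
from h import *
def rect(n,m,W,nm):
    w=W[m]; 
    if len(w)<5: return
    xy=(w[:,:2]*1000).astype(np.float32); r=cv2.minAreaRect(xy)
    print(n,nm,len(w),"z",np.median(w[:,2]).round(4),"med",np.median(w,0).round(4),"rect",np.round(r[0],1),np.round(r[1],1),round(r[2],1))
for n in ["scene","side"]:
    a=np.load(f"pics/{n}0.npz");p,d=a["p"],a["d"];W=cloud(n,d)
    X,Y,Z=W[...,0],W[...,1],W[...,2]
    b=lambda x0,x1,y0,y1,z0,z1:(X>x0)&(X<x1)&(Y>y0)&(Y<y1)&(Z>z0)&(Z<z1)
    rect(n,b(.49,.56,.17,.24,.212,.222),W,"griptop")
    rect(n,b(.49,.56,.17,.24,.16,.222),W,"grip")
    rect(n,b(.46,.6,.13,.27,.041,.049),W,"standtop")
    rect(n,b(.35,.6,-.1,.12,.145,.156),W,"rim")
    rect(n,b(.4,.75,-.4,-.1,.080,.090),W,"pan")
    rect(n,b(.35,.6,-.1,.12,.004,.1),W,"wellbase")
    rect(n,b(.4,.75,-.4,-.1,.02,.075),W,"scalebody")
E
```

```text
scene griptop 56 z 0.2149 med [0.5231 0.1996 0.2149] rect [526.3 200.1] [20.9 30.7] 70.1
scene grip 282 z 0.1963 med [0.521  0.1964 0.1963] rect [525.5 199.6] [22.5 33.8] 69.5
scene standtop 232 z 0.0457 med [0.5319 0.1884 0.0457] rect [524.5 200.6] [131.8 109.7] 86.7
scene rim 387 z 0.149 med [0.507  0.0089 0.149 ] rect [516.   12.5] [82.6 81.1] 12.4
scene pan 1694 z 0.0847 med [ 0.5785 -0.2475  0.0847] rect [ 581.  -246.2] [125.1 123.1] 8.6
scene wellbase 2913 z 0.0472 med [0.4798 0.0161 0.0472] rect [474.6  10.5] [218.8 249.2] 90.0
scene scalebody 6833 z 0.0557 med [ 0.479  -0.274   0.0557] rect [ 534.1 -254.9] [243.6 191.7] 11.1
side griptop 81 z 0.2166 med [0.5247 0.2049 0.2166] rect [525.4 203.2] [18.8 29.6] 74.1
side grip 332 z 0.1981 med [0.5233 0.2086 0.1981] rect [526.6 203.3] [21.5 35.2] 83.3
side standtop 220 z 0.0462 med [0.5356 0.2175 0.0462] rect [518.1 208.1] [130.1 112.6] 84.7
side rim 324 z 0.1504 med [0.5136 0.0272 0.1504] rect [515.   14.9] [80.9 83.4] 13.9
side pan 615 z 0.0871 med [ 0.5797 -0.2423  0.0871] rect [ 580.3 -246. ] [125.6 124. ] 48.1
side wellbase 1704 z 0.049 med [0.5024 0.0445 0.049 ] rect [475.3   9.9] [249.7 219.6] 0.1
side scalebody 1944 z 0.0586 med [ 0.4958 -0.2063  0.0586] rect [ 536. -249.] [243.8 199.4] 12.3
```

```bash
cat >> h.py <<'E'
def pose():
    o=bot.get_obs();R=Ro.from_quat(o["tool_rot"]).as_matrix();return o,R,o["eef_pos"]
def st():
    o,R,p=pose()
    print("t",round(o["clock"],2),"tcp",p.round(4),"jaw yaw",np.degrees(np.arctan2(R[1,2],R[0,2])).round(2),"ytool",R[:,1].round(3),"down",R[:,0].round(3),"j",o["joint_pos"].round(3),"F",o["ft_force"].round(2),"T",o["ft_torque"].round(3),"w",round(o["grip_width"],4))
def wray(u,v,z,R,p):
    c=bot.camera_info("wrist");K=c["camera_matrix"];M=c["mount"]
    a=np.array([u-K[0,2],v-K[1,2]]);r=np.hypot(*a);th=r/K[0,0]
    d=np.r_[np.sin(th)*a/max(r,1e-9),np.cos(th)]
    dw=R@M[:3,:3]@d;o=R@M[:3,3]+p
    return o+dw*(z-o[2])/dw[2]
def wproj(X,R,p):
    c=bot.camera_info("wrist");K=c["camera_matrix"];M=c["mount"]
    q=M[:3,:3].T@(R.T@(np.asarray(X)-p)-M[:3,3])
    r=np.hypot(q[0],q[1]);th=np.arctan2(r,q[2])
    return K[:2,2]+K[0,0]*th*q[:2]/max(r,1e-9)
E
python3 - <<'E'
from h import *
st()
o,R,p=pose()
c=bot.camera_info("wrist");M=c["mount"]
print("cam",(R@M[:3,3]+p),"axis",R@M[:3,2])
E
```

```text
t 0.15 tcp [0.214  0.4513 0.2306] jaw yaw 64.63 ytool [-0.904  0.428 -0.   ] down [-0.001 -0.001 -1.   ] j [ 1.128  0.241  0.004  1.335 -0.     1.571] F [-1.13 -0.32 -0.31] T [-0.032 -0.004 -0.019] w 0.085
cam [0.15017759 0.48071794 0.37350527] axis [ 0.24882649 -0.12001562 -0.96108357]
```

step_arm:
  series:
    - {"x": 2,"y": -2.5,"z": 3,"twist": 2}
    - {"x": 36.8,"y": -45.9,"z": 4,"twist": 7.4}
    - {"x": 36.8,"y": -45.9,"z": 4,"twist": 7.4}
    - {"x": 36.8,"y": -45.9,"z": 4,"twist": 7.4}
    - {"x": 36.8,"y": -45.9,"z": 4,"twist": 7.4}
    - {"x": 36.8,"y": -45.9,"z": 4,"twist": 7.4}
    - {"x": 36.8,"y": -45.9,"z": 4,"twist": 7.4}
    - {"x": 36.8,"y": -45.9,"z": 4,"twist": 7.4}
    - {"x": 36.8,"y": -45.9,"z": 4,"twist": 7.4}
    - {"x": 36.8,"y": -45.9,"z": 4,"twist": 7.4}

```text
$.series[0]: bad value
```

step_arm:
  series:
    - {"x": 2.0,"y": -2.5,"z": 3.0,"twist": 2.0,"jaw": 8.5}
    - {"x": 36.8,"y": -45.9,"z": 4.0,"twist": 7.4,"jaw": 8.5}
    - {"x": 36.8,"y": -45.9,"z": 4.0,"twist": 7.4,"jaw": 8.5}
    - {"x": 36.8,"y": -45.9,"z": 4.0,"twist": 7.4,"jaw": 8.5}
    - {"x": 36.8,"y": -45.9,"z": 4.0,"twist": 7.4,"jaw": 8.5}
    - {"x": 36.8,"y": -45.9,"z": 4.0,"twist": 7.4,"jaw": 8.5}
    - {"x": 36.8,"y": -45.9,"z": 4.0,"twist": 7.4,"jaw": 8.5}
    - {"x": 36.8,"y": -45.9,"z": 4.0,"twist": 7.4,"jaw": 8.5}
    - {"x": 36.8,"y": -45.9,"z": 4.0,"twist": 7.4,"jaw": 8.5}
    - {"x": 36.8,"y": -45.9,"z": 4.0,"twist": 7.4,"jaw": 8.5}

```text
clock: 0.98
eef_pos: [0.4684, 0.133, 0.2668]
tool_rot: [-0.416, 0.572, 0.415, 0.571]
ft_force: [0.7, 1.9, 0.4]
grip_width: 0.0853
```

step_arm:
  series:
    - {"x": 11.3,"y": -14.1,"z": -0.5,"twist": 0.0,"jaw": 8.5}
    - {"x": 11.3,"y": -14.1,"z": -0.5,"twist": 0.0,"jaw": 8.5}
    - {"x": 11.3,"y": -14.1,"z": -0.5,"twist": 0.0,"jaw": 8.5}
    - {"x": 11.3,"y": -14.1,"z": -0.5,"twist": 0.0,"jaw": 8.5}
    - {"x": 11.3,"y": -14.1,"z": -0.5,"twist": 0.0,"jaw": 8.5}
    - {"x": 11.3,"y": -14.1,"z": -0.5,"twist": 0.0,"jaw": 8.5}

```text
clock: 1.48
eef_pos: [0.583, -0.0117, 0.26]
tool_rot: [-0.414, 0.574, 0.414, 0.572]
ft_force: [-0.1, 0.9, -0.2]
grip_width: 0.0851
```

```bash
python3 - <<'E'
from h import *
st()
o,R,p=pose()
im,d=bot.camera("wrist")
np.savez("pics/w1.npz",p=im,d=d,R=R,t=p)
cv2.imwrite("pics/w1.png",im[:,:,::-1])
c=wproj([.5155,.0137,.046],R,p); print(c)
u,v=c.astype(int); 
cr=im[max(v-75,0):v+75,max(u-100,0):u+100,::-1]; print(max(u-100,0),max(v-75,0))
cv2.imwrite("pics/w1c.png",cv2.resize(cr,None,fx=4,fy=4,interpolation=cv2.INTER_CUBIC))
E
```

```text
t 1.48 tcp [ 0.583  -0.0117  0.26  ] jaw yaw 71.72 ytool [-0.95   0.314  0.001] down [-0.002 -0.002 -1.   ] j [-0.019  0.403  0.308  1.477 -0.002  0.3  ] F [-0.14  0.87 -0.15] T [-0.011 -0.019 -0.022] w 0.0851
[326.22741042 137.96802744]
226 62
```

View pics/w1c.png

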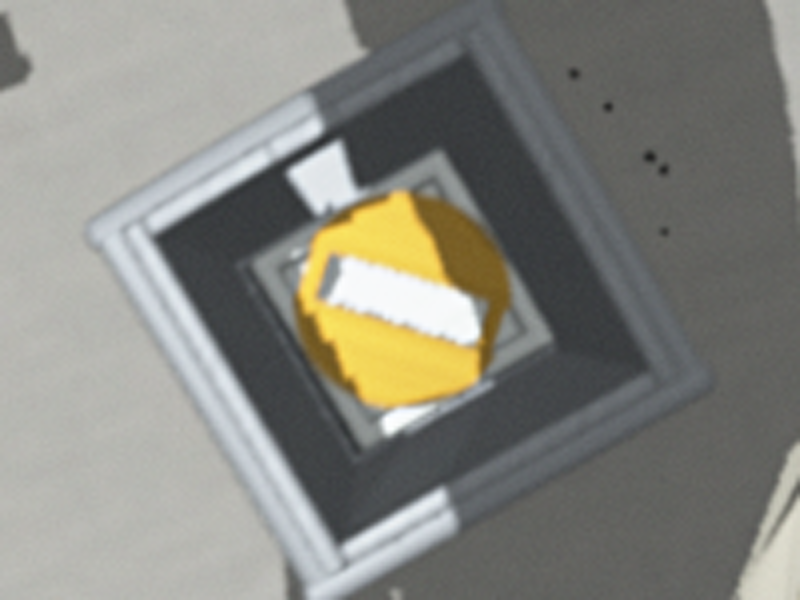

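View pics/w1.png

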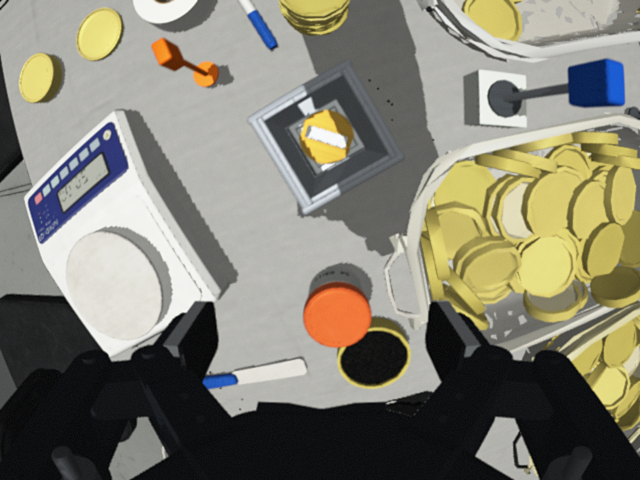

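```bash
python3 - <<'E'
from h import *
a=np.load("pics/w1.npz");im,d,R,p=a["p"],a["d"],a["R"],a["t"]
h=cv2.cvtColor(im,cv2.COLOR_RGB2HSV)
m=cv2.inRange(h,(12,110,40),(30,255,255)); m[:90]=0;m[:,:290]=0;m[:,365:]=0;m[175:]=0
cs,_=cv2.findContours(m,cv2.RETR_EXTERNAL,cv2.CHAIN_APPROX_NONE); c=max(cs,key=cv2.contourArea)
f=lambda c,z:np.array([wray(u,v,z,R,p)[:2]*1000 for u,v in c.reshape(-1,2)],np.float32)
print("area",cv2.contourArea(c)); q=f(c,.046); print("circle",cv2.minEnclosingCircle(q), "ellipse",cv2.fitEllipse(q))
full=np.zeros_like(m);cv2.drawContours(full,[cv2.convexHull(c)],-1,255,-1)
hole=cv2.bitwise_and(full,cv2.bitwise_not(m)); hole=cv2.morphologyEx(hole,cv2.MORPH_OPEN,np.ones((3,3)))
cs,_=cv2.findContours(hole,cv2.RETR_EXTERNAL,cv2.CHAIN_APPROX_NONE); c=max(cs,key=cv2.contourArea)
q=f(c,.046);print("slot",len(c),cv2.minAreaRect(q))
# manual corners of the slot upper edges (crop px/4+offset)
Q=np.array([[332,253],[487,300],[476,347],[320,297]])/4+[226,62]
q=f(Q,.046);print(q,q.mean(0)); 
for i,j in((0,1),(3,2)): e=q[j]-q[i];print(np.degrees(np.arctan2(e[1],e[0])))
# rim outer corners
Q=np.array([[485,2],[712,382],[310,600],[88,232]])/4+[226,62]
q=f(Q,.15);print("rim",q,q.mean(0)); 
for i in range(4): e=q[(i+1)%4]-q[i];print(np.hypot(*e),np.degrees(np.arctan2(e[1],e[0])))
# weight corners
Q=np.array([[440,150],[552,338],[364,452],[240,264]])/4+[226,62]
q=f(Q,.040);print("weight",q.mean(0)); 
for i in range(4): e=q[(i+1)%4]-q[i];print(np.hypot(*e),np.degrees(np.arctan2(e[1],e[0])))
# key top
m=cv2.inRange(h,(100,130,40),(125,255,255));m[:50]=0;m[115:]=0;m[:,:560]=0;m[:,632:]=0
k=np.argwhere(m)[:,::-1]
print(k.min(0),k.max(0))
W=d[125:150,310:345];print("depth around weight",W.min(),W.max())
cv2.imwrite("pics/w1k.png",cv2.resize(im[50:150,450:640,::-1],None,fx=4,fy=4,interpolation=cv2.INTER_CUBIC))
E
```

```text
area 2115.0
circle ((514.1976318359375, 13.82699966430664), 25.824867248535156) ellipse ((514.1153564453125, 13.984628677368164), (48.86473846435547, 50.450172424316406), 58.701820373535156)
slot 98 ((514.266845703125, 14.528789520263672), (39.9466667175293, 13.461496353149414), 54.41096496582031)
[[498.7336      2.080781 ]
 [520.88696    33.435993 ]
 [530.84607    27.454317 ]
 [507.85284    -3.9674108]] [514.5799   14.75092]
54.757706
53.804752
rim [[470.43454   42.368744]
 [544.1952    59.386616]
 [559.20135  -18.352308]
 [486.3578   -33.58161 ]] [515.04724    12.4553585]
75.69836 12.991801
79.17402 -79.07442
74.418526 -168.19133
77.601585 101.84075
weight [514.48236   13.638222]
53.25556 12.524691
53.695873 -76.45829
55.136665 -165.5411
55.555622 101.599945
[568  59] [624 106]
depth around weight 0.0 0.36921108
```

View pics/w1k.png

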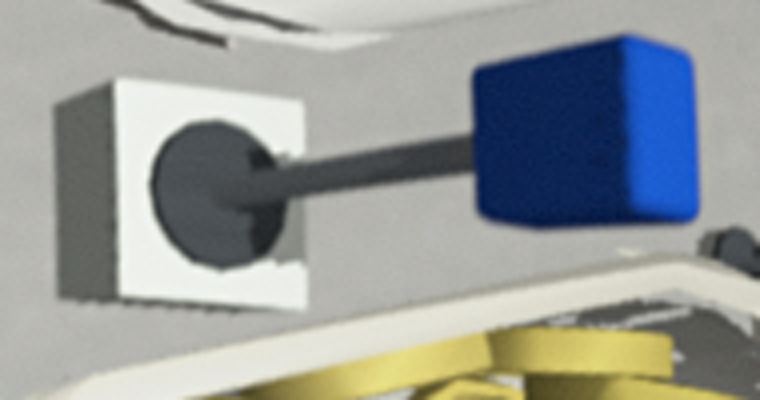

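```bash
python3 - <<'E'
from h import *
a=np.load("pics/w1.npz");im,d,R,p=a["p"],a["d"],a["R"],a["t"]
f=lambda Q,z:np.array([wray(u,v,z,R,p)[:2]*1000 for u,v in np.array(Q)/4+[450,50]])
q=f([[116,78],[303,100],[307,308],[117,294]],.045);print("stand",q,q.mean(0))
for i in range(4): e=q[(i+1)%4]-q[i];print(np.hypot(*e),np.degrees(np.arctan2(e[1],e[0])))
q=f([[623,36],[693,47],[698,218],[630,222]],.215);print("griptop",q,q.mean(0))
for i in range(4): e=q[(i+1)%4]-q[i];print(np.hypot(*e),np.degrees(np.arctan2(e[1],e[0])))
E
```

```text
stand [[490.31976973 183.81479487]
 [505.92758006 237.66141973]
 [559.89499521 221.59676053]
 [543.78334308 166.63767047]] [524.98142202 202.4276614 ]
56.0630248142913 73.83540958477036
56.30768307348713 -16.576863834961152
57.27204304951332 -106.33887815058098
56.15520704133339 162.18848918546666
griptop [[509.55271509 196.7362523 ]
 [512.89605523 213.5465578 ]
 [540.20568639 204.74607571]
 [538.36579114 187.90348696]] [525.25506196 200.73309319]
17.13955350899588 78.7514344954221
28.692585095456703 -17.861447442362056
16.942786377569163 -96.23430725495525
30.136540858470802 162.95686668411113
```

step_arm:
  series:
    - {"x": -5.8,"y": 21.3,"z": 1.0,"twist": 1.3,"jaw": 8.5}
    - {"x": -5.8,"y": 21.3,"z": 1.0,"twist": 1.3,"jaw": 8.5}
    - {"x": -5.8,"y": 21.3,"z": 1.0,"twist": 1.3,"jaw": 8.5}
    - {"x": -5.8,"y": 21.3,"z": 1.0,"twist": 1.3,"jaw": 8.5}
    - {"x": -5.8,"y": 21.3,"z": 1.0,"twist": 1.3,"jaw": 8.5}
    - {"x": -5.8,"y": 21.3,"z": 0.0,"twist": 1.3,"jaw": 8.5}
    - {"x": -5.8,"y": 21.3,"z": 0.0,"twist": 1.3,"jaw": 8.5}
    - {"x": -5.8,"y": 21.3,"z": 0.0,"twist": 1.3,"jaw": 8.5}

```text
clock: 2.2
eef_pos: [0.5222, 0.2042, 0.2598]
tool_rot: [-0.422, 0.569, 0.422, 0.565]
ft_force: [-0.0, -0.1, -0.6]
grip_width: 0.0851
```

```bash
python3 - <<'E'
from h import *
st()
o,R,p=pose()
im,d=bot.camera("wrist")
np.savez("pics/w2.npz",p=im,d=d,R=R,t=p)
cv2.imwrite("pics/w2.png",im[:,:,::-1])
for n in ["scene","side"]:
    a=np.load(f"pics/{n}0.npz");W=cloud(n,a["d"]);X,Y,Z=W[...,0],W[...,1],W[...,2]
    m=(X>.44)&(X<.6)&(Y>.1)&(Y<.3)&(Z>.11)&((abs(X-.525)>.025)|(abs(Y-.2015)>.025)); print(n,m.sum(), W[m].max(0) if m.any() else "")
E
```

```text
t 2.2 tcp [0.5222 0.2042 0.2598] jaw yaw 73.32 ytool [-0.958  0.287  0.004] down [-0.005 -0.002 -1.   ] j [ 3.730e-01  3.590e-01  2.410e-01  1.459e+00 -1.000e-03  6.640e-01] F [-0.02 -0.08 -0.6 ] T [-0.011 -0.053  0.038] w 0.0851
scene 80 [0.49276144 0.29746871 0.11525873]
side 188 [0.49432055 0.29947481 0.11572102]
```

View pics/w2.png

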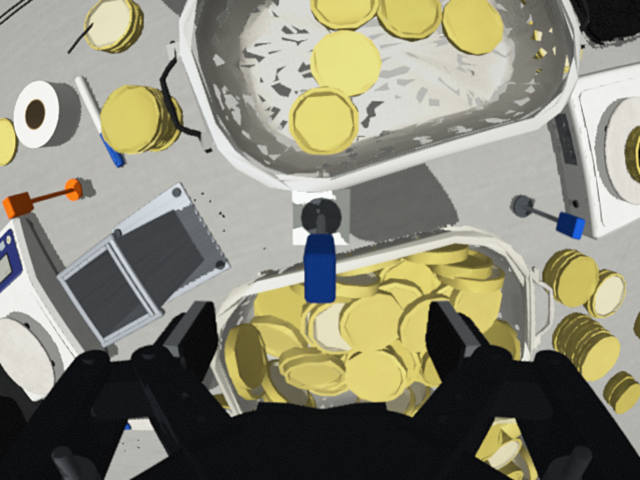

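```bash
python3 - <<'E'
from h import *
a=np.load("pics/w2.npz");im,R,p=a["p"],a["R"],a["t"]
h=cv2.cvtColor(im,cv2.COLOR_RGB2HSV);m=cv2.inRange(h,(100,130,30),(125,255,255));m[:225]=0;m[310:]=0;m[:,:295]=0;m[:,345:]=0
for r in range(270,304,4):
    k=np.where(m[r])[0]
    if len(k): print(r,k.min(),k.max(),[wray(u,r,.215,R,p)[:2].round(4) for u in (k.min()-.5,k.max()+.5)])
st()
E
```

```text
270 305 334 [array([0.5175, 0.1948]), array([0.5222, 0.2103])]
274 305 334 [array([0.5197, 0.1941]), array([0.5244, 0.2097])]
278 305 335 [array([0.522 , 0.1934]), array([0.5268, 0.2095])]
282 305 334 [array([0.5242, 0.1927]), array([0.5289, 0.2084])]
286 305 334 [array([0.5264, 0.192 ]), array([0.5311, 0.2077])]
290 305 334 [array([0.5287, 0.1913]), array([0.5334, 0.2071])]
294 305 334 [array([0.531 , 0.1906]), array([0.5357, 0.2064])]
298 306 334 [array([0.5335, 0.1904]), array([0.538 , 0.2057])]
302 310 325 [array([0.5364, 0.1918]), array([0.5389, 0.2003])]
t 2.25 tcp [0.5229 0.2032 0.2602] jaw yaw 73.2 ytool [-0.957  0.289  0.003] down [-0.004 -0.002 -1.   ] j [ 3.710e-01  3.580e-01  2.420e-01  1.459e+00 -1.000e-03  6.640e-01] F [-0.39 -0.29  0.09] T [ 0.004  0.019 -0.043] w 0.0848
```

step_arm:
  series:
    - {"x": 0.2,"y": -0.2,"z": -2.5,"twist": 0.0,"jaw": 8.5}
    - {"x": 0.2,"y": -0.2,"z": -5.0,"twist": 0.0,"jaw": 8.5}
    - {"x": 0.2,"y": -0.2,"z": -7.0,"twist": 0.0,"jaw": 8.5}
    - {"x": 0.2,"y": -0.2,"z": -8.5,"twist": 0.0,"jaw": 8.5}
    - {"x": 0.2,"y": -0.2,"z": -8.7,"twist": 0.0,"jaw": 5.0}
    - {"x": 0.2,"y": -0.2,"z": -8.7,"twist": 0.0,"jaw": 3.0}
    - {"x": 0.2,"y": -0.2,"z": -8.7,"twist": 0.0,"jaw": 2.5}
    - {"x": 0.2,"y": -0.2,"z": -8.7,"twist": 0.0,"jaw": 2.5}

```text
clock: 2.92
eef_pos: [0.5261, 0.201, 0.1749]
tool_rot: [-0.421, 0.568, 0.421, 0.567]
ft_force: [-0.7, 0.6, -0.2]
grip_width: 0.038
```

```bash
python3 - <<'E'
from h import *
st()
im,d=bot.camera("wrist")
cv2.imwrite("pics/w3.png",im[:,:,::-1])
E
```

```text
t 2.92 tcp [0.5261 0.201  0.1749] jaw yaw 73.14 ytool [-0.957  0.29   0.001] down [-0.001 -0.001 -1.   ] j [ 3.65e-01  3.95e-01  7.30e-02  1.25e+00 -1.00e-03  6.60e-01] F [-0.71  0.62 -0.16] T [ 0.034 -0.059 -0.003] w 0.038
```

View pics/w3.png

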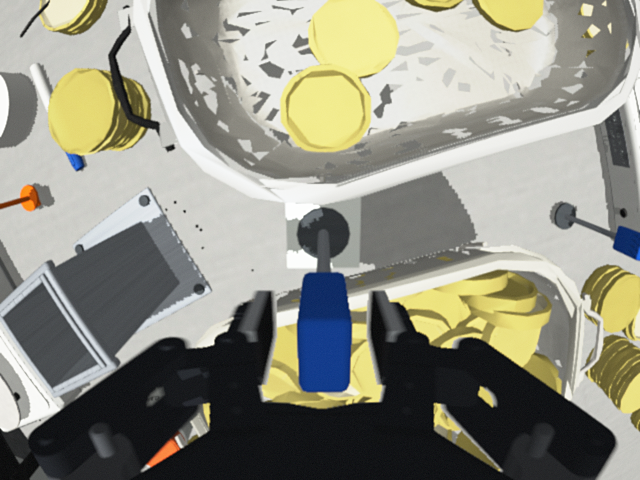

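step_arm:
  series:
    - {"x": 0.0,"y": 0.12,"z": -0.2,"twist": 0.0,"jaw": 3.0}
    - {"x": 0.0,"y": 0.12,"z": -0.2,"twist": 0.0,"jaw": 2.0}
    - {"x": 0.0,"y": 0.12,"z": -0.2,"twist": 0.0,"jaw": 1.0}
    - {"x": 0.0,"y": 0.12,"z": -0.2,"twist": 0.0,"jaw": 1.0}
    - {"x": 0.0,"y": 0.12,"z": -0.2,"twist": 0.0,"jaw": 1.0}
    - {"x": 0.0,"y": 0.12,"z": -0.2,"twist": 0.0,"jaw": 1.0}

```text
clock: 3.47
eef_pos: [0.5265, 0.2025, 0.1737]
tool_rot: [-0.422, 0.568, 0.421, 0.568]
ft_force: [-0.6, -0.5, 5.1]
grip_width: 0.0178
```

```bash
python3 - <<'E'
from h import *
st()
im,d=bot.camera("wrist")
cv2.imwrite("pics/w4.png",im[:,:,::-1])
E
```

```text
t 3.47 tcp [0.5265 0.2025 0.1737] jaw yaw 73.16 ytool [-0.957  0.29  -0.001] down [ 0.001 -0.001 -1.   ] j [ 3.680e-01  3.960e-01  7.200e-02  1.246e+00 -1.000e-03  6.620e-01] F [-0.59 -0.46  5.07] T [-0.226  0.1   -0.014] w 0.0178
```

View pics/w4.png

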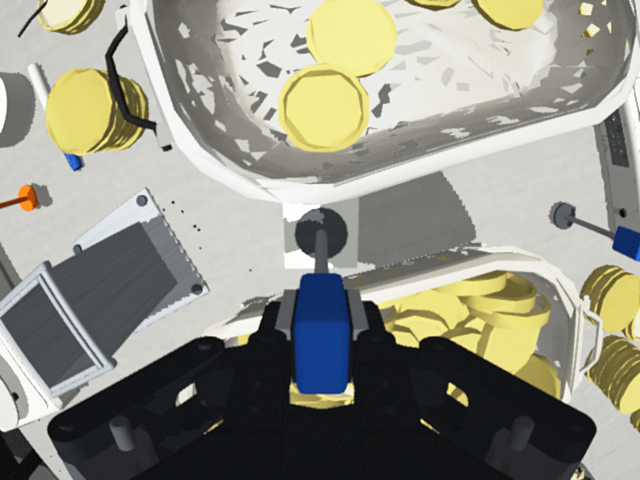

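step_arm:
  series:
    - {"x": 0.0,"y": 0.0,"z": 0.5,"twist": 0.0,"jaw": 1.0}
    - {"x": 0.0,"y": 0.0,"z": 1.5,"twist": 0.0,"jaw": 1.0}
    - {"x": 0.0,"y": 0.0,"z": 3.0,"twist": 0.0,"jaw": 1.0}
    - {"x": 0.0,"y": 0.0,"z": 6.0,"twist": 0.0,"jaw": 1.0}
    - {"x": 0.0,"y": 0.0,"z": 9.0,"twist": 0.0,"jaw": 1.0}
    - {"x": 0.0,"y": 0.0,"z": 12.0,"twist": 0.0,"jaw": 1.0}
    - {"x": 0.0,"y": 0.0,"z": 14.5,"twist": 0.0,"jaw": 1.0}
    - {"x": 0.0,"y": 0.0,"z": 16.0,"twist": 0.0,"jaw": 1.0}
    - {"x": 0.0,"y": 0.0,"z": 16.0,"twist": 0.0,"jaw": 1.0}

```text
clock: 4.27
eef_pos: [0.5277, 0.2031, 0.3382]
tool_rot: [-0.422, 0.565, 0.42, 0.57]
ft_force: [-0.6, -0.3, -0.9]
grip_width: 0.0173
```

```bash
python3 - <<'E'
from h import *
st()
o,R,p=pose()
im,d=bot.camera("wrist")
cv2.imwrite("pics/w5.png",im[:,:,::-1]); np.savez("pics/w5.npz",p=im,d=d,R=R,t=p)
for n in("scene","side"):
    im,d=bot.camera(n); np.savez(f"pics/{n}5.npz",p=im,d=d); u,v=proj(n,[.525,.2,.26])[0].astype(int)
    cv2.imwrite(f"pics/{n}5.png",cv2.resize(im[max(v-75,0):v+75,u-100:u+100,::-1],None,fx=4,fy=4,interpolation=cv2.INTER_CUBIC))
E
```

```text
t 4.27 tcp [0.5277 0.2031 0.3382] jaw yaw 73.16 ytool [-0.957  0.29  -0.007] down [ 0.007  0.002 -1.   ] j [ 3.680e-01  3.580e-01  4.410e-01  1.646e+00 -1.000e-03  6.620e-01] F [-0.62 -0.3  -0.87] T [ 0.028 -0.014  0.017] w 0.0173
```

View pics/w5.png

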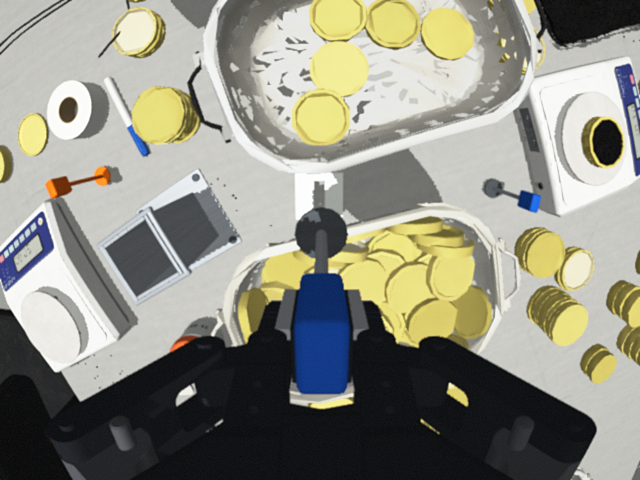

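View pics/scene5.png

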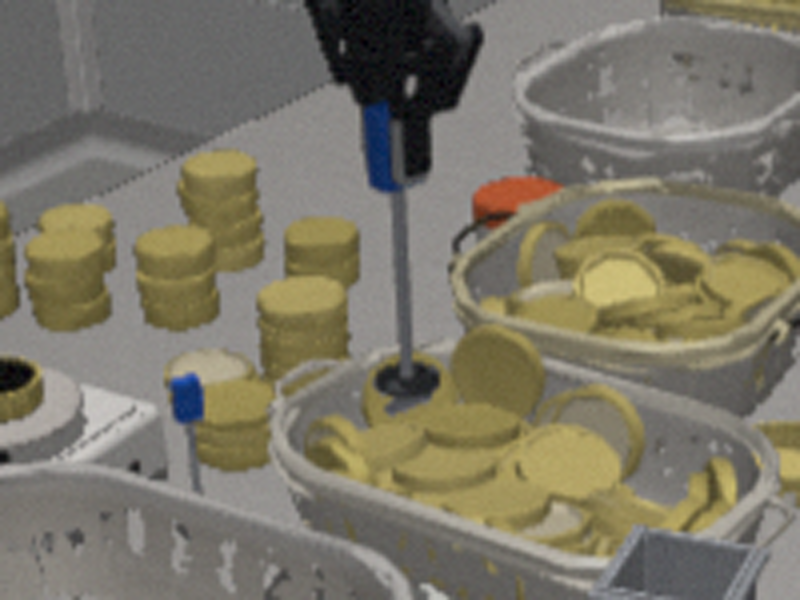

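View pics/side5.png

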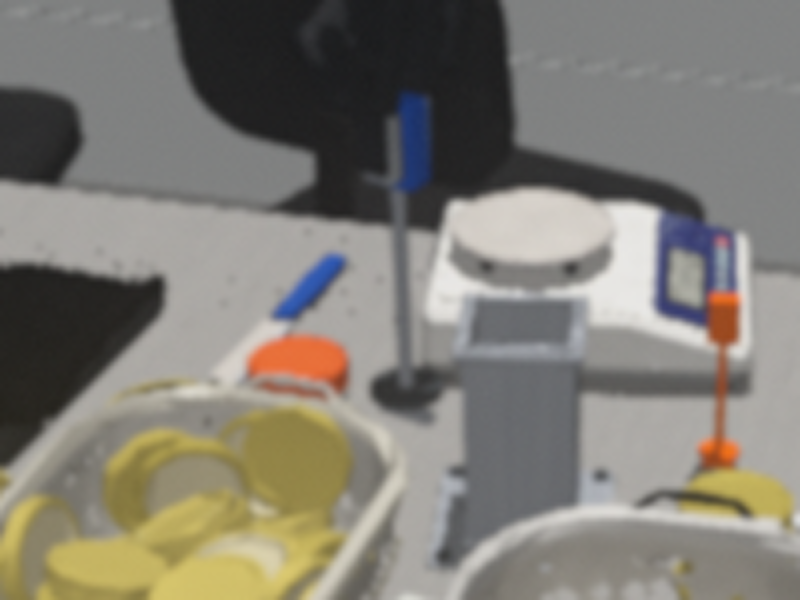

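```bash
cat > col.py <<'E'
from h import *
import sys
def collar(im,d,R,p,dz=-0.1237):
    g=im.max(2).astype(int)
    # collar seen below stem: dark disc near expected pixel; threshold on relative depth
    c=bot.camera_info("wrist");M=c["mount"];K=c["camera_matrix"]
    v,u=np.mgrid[:480,:640];a=np.stack([u-K[0,2],v-K[1,2]],-1);r=np.hypot(a[...,0],a[...,1]);th=r/K[0,0]
    s=np.sin(th)/np.maximum(r,1e-9)
    D=np.stack([s*a[...,0],s*a[...,1],np.cos(th)],-1); D=D/np.cos(th)[...,None]*d[...,None]
    T=D@M[:3,:3].T+M[:3,3]   # tool coords
    return T
if __name__=="__main__":
    a=np.load(sys.argv[1]);im,d,R,p=a["p"],a["d"],a["R"],a["t"]
    T=collar(im,d,R,p)
    print("depth collar pt",T[245,321],T[231,305],T[231,335])
    m=(T[...,0]>.10)&(T[...,0]<.145)&(abs(T[...,1])<.04)&(abs(T[...,2])<.04)
    q=T[m]; print(m.sum(),np.median(q,0),q.min(0),q.max(0)); print("mid",(q.min(0)+q.max(0))/2)
    k=np.argwhere(m); print(k.min(0),k.max(0))
    print("circ",cv2.minEnclosingCircle((q[:,1:]*1000).astype(np.float32)))
E
python3 col.py pics/w5.npz
```

```text
depth collar pt [ 0.0806516   0.00514876 -0.00129876] [ 0.1226473   0.00364236 -0.01314092] [0.12382926 0.00332654 0.00901338]
1911 [ 0.12333216  0.0042939  -0.00134026] [ 0.10001042 -0.01685987 -0.02147568] [0.12768678 0.02129467 0.01876815]
mid [ 0.1138486   0.0022174  -0.00135376]
[207 294] [257 348]
circ ((1.033879041671753, -1.4170302152633667), 20.280336380004883)
```

step_arm:
  series:
    - {"x": 0.3,"y": -1.3,"z": 0.0,"twist": 7.1,"jaw": 1.0}
    - {"x": 0.6,"y": -2.6,"z": 0.0,"twist": 14.2,"jaw": 1.0}
    - {"x": 0.9,"y": -4.0,"z": 0.0,"twist": 21.3,"jaw": 1.0}
    - {"x": 1.2,"y": -5.4,"z": 0.0,"twist": 28.4,"jaw": 1.0}
    - {"x": 1.5,"y": -6.8,"z": 0.0,"twist": 35.5,"jaw": 1.0}
    - {"x": 1.8,"y": -8.2,"z": 0.0,"twist": 42.6,"jaw": 1.0}
    - {"x": 2.1,"y": -9.6,"z": 0.0,"twist": 49.7,"jaw": 1.0}
    - {"x": 2.4,"y": -11.0,"z": 0.0,"twist": 56.8,"jaw": 1.0}
    - {"x": 2.7,"y": -12.2,"z": 0.0,"twist": 63.9,"jaw": 1.0}
    - {"x": 2.8,"y": -13.1,"z": 0.0,"twist": 71.1,"jaw": 1.0}

```text
clock: 5.25
eef_pos: [0.5534, 0.0702, 0.3299]
tool_rot: [-0.673, 0.217, 0.674, 0.214]
ft_force: [-0.3, 0.4, -1.6]
grip_width: 0.0177
```

step_arm:
  series:
    - {"x": 0.0,"y": 0.0,"z": 0.0,"twist": 0.0,"jaw": 1.0}
    - {"x": 0.0,"y": 0.0,"z": 0.0,"twist": 0.0,"jaw": 1.0}
    - {"x": 0.0,"y": 0.0,"z": 0.0,"twist": 0.0,"jaw": 1.0}

```text
clock: 5.5
eef_pos: [0.5528, 0.0705, 0.3284]
tool_rot: [-0.671, 0.218, 0.675, 0.215]
ft_force: [-0.2, 1.0, -1.1]
grip_width: 0.0172
```

```bash
python3 - <<'E'
from h import *
st()
o,R,p=pose()
im,d=bot.camera("wrist")
cv2.imwrite("pics/w6.png",im[:,:,::-1]); np.savez("pics/w6.npz",p=im,d=d,R=R,t=p)
E
python3 col.py pics/w6.npz
```

```text
t 5.5 tcp [0.5528 0.0705 0.3284] jaw yaw 144.39 ytool [-0.582 -0.813  0.006] down [-0.007 -0.003 -1.   ] j [ 0.128  0.351  0.406  1.632 -0.002 -0.821] F [-0.18  1.03 -1.06] T [-0.    -0.076  0.032] w 0.0172
depth collar pt [ 0.08146543  0.00564521 -0.0002534 ] [ 0.12389631  0.00409076 -0.01217753] [0.12335475 0.00421164 0.01001209]
1913 [ 0.1234152   0.00500686 -0.00031876] [ 0.10007885 -0.01618651 -0.02040745] [0.12774311 0.02176311 0.01973574]
mid [ 0.11391098  0.0027883  -0.00033585]
[207 294] [257 348]
circ ((1.8270370960235596, -0.45511505007743835), 20.266023635864258)
```

View pics/w6.png

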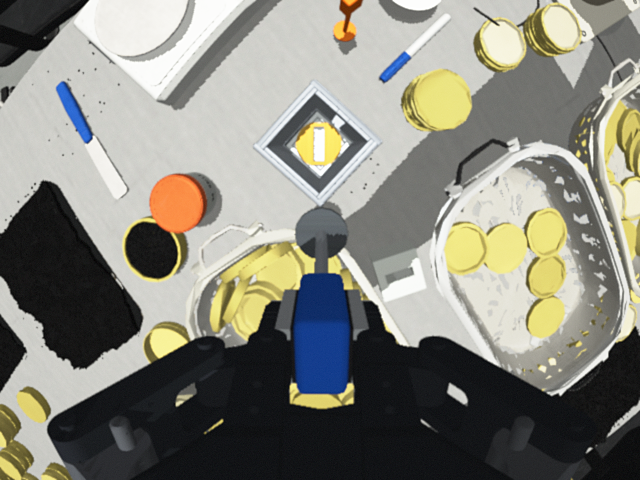

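```bash
cat > rel.py <<'E'
from h import *
from col import collar
import sys
a=np.load(sys.argv[1]);im,d,R,p=a["p"],a["d"],a["R"],a["t"]
I=np.eye(3)
def tray(u,v,x):  # ray onto tool plane x=const
    c=bot.camera_info("wrist");K=c["camera_matrix"];M=c["mount"]
    b=np.array([u-K[0,2],v-K[1,2]]);r=np.hypot(*b);th=r/K[0,0]
    q=M[:3,:3]@np.r_[np.sin(th)*b/max(r,1e-9),np.cos(th)];o=M[:3,3]
    return o+q*(x-o[0])/q[0]
T=collar(im,d,R,p)
m=((T[...,0]>.118)&(T[...,0]<.13)&(abs(T[...,1])<.04)&(abs(T[...,2])<.04)).astype(np.uint8)
cs,_=cv2.findContours(m,cv2.RETR_EXTERNAL,cv2.CHAIN_APPROX_NONE);c=max(cs,key=cv2.contourArea).reshape(-1,2)
q=np.array([tray(u,v,.1237)[1:]*1000 for u,v in c],np.float32)
print("collar circ",cv2.minEnclosingCircle(q))
col=np.array(cv2.minEnclosingCircle(q)[0])
h=cv2.cvtColor(im,cv2.COLOR_RGB2HSV)
m=cv2.inRange(h,(12,110,40),(30,255,255)); 
X=[.5143,.0143,.046]; u0,v0=wproj(X,R,p).astype(int); mm=np.zeros_like(m);mm[v0-30:v0+31,u0-30:u0+31]=1;m=m*mm
cs,_=cv2.findContours(m,cv2.RETR_EXTERNAL,cv2.CHAIN_APPROX_NONE); c=max(cs,key=cv2.contourArea)
full=np.zeros_like(m);cv2.drawContours(full,[cv2.convexHull(c)],-1,255,-1)
hole=cv2.bitwise_and(full,cv2.bitwise_not(m)); hole=cv2.morphologyEx(hole,cv2.MORPH_OPEN,np.ones((2,2)))
cs,_=cv2.findContours(hole,cv2.RETR_EXTERNAL,cv2.CHAIN_APPROX_NONE); s=max(cs,key=cv2.contourArea)
w=lambda c:np.array([wray(u,v,.046,R,p)[:2]*1000 for u,v in c.reshape(-1,2)],np.float32)
print("cover ellipse w",cv2.fitEllipse(w(c)));print("slot w",cv2.minAreaRect(w(s)), "px",cv2.boundingRect(s))
r=cv2.minAreaRect(w(s))
sw=np.r_[np.array(r[0])/1000,.046]
kw=R@np.array([.1437,col[0]/1000,col[1]/1000])+p
print("foot w (tool-tilt incl)",kw.round(4),"slot-foot mm",((sw-kw)*1000).round(1))
cv2.imwrite(sys.argv[1].replace(".npz","s.png"),cv2.resize(im[v0-50:v0+50,u0-60:u0+60,::-1],None,fx=6,fy=6,interpolation=cv2.INTER_CUBIC));print(u0-60,v0-50)
E
python3 rel.py pics/w6.npz
```

```text
collar circ ((2.1294026374816895, -0.4281410574913025), 20.251407623291016)
cover ellipse w ((514.9190673828125, 13.513921737670898), (48.622371673583984, 50.193424224853516), 57.58962631225586)
slot w ((514.9005126953125, 15.698448181152344), (38.976806640625, 12.511153221130371), 54.28836441040039) px (314, 128, 12, 35)
foot w (tool-tilt incl) [0.5509 0.0681 0.1847] slot-foot mm [ -36.   -52.4 -138.7]
259 93
```

View pics/w6s.png

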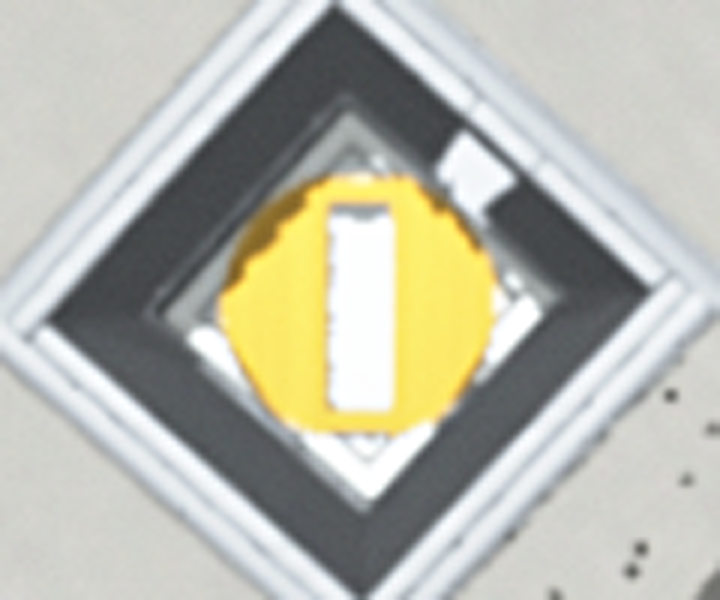

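step_arm:
  series:
    - {"x": -1.5,"y": -2.2,"z": 0.0,"twist": 0.0,"jaw": 1.0}
    - {"x": -3.0,"y": -4.4,"z": 0.0,"twist": 0.0,"jaw": 1.0}
    - {"x": -3.6,"y": -5.2,"z": 0.0,"twist": 0.0,"jaw": 1.0}
    - {"x": -3.6,"y": -5.2,"z": 0.0,"twist": 0.0,"jaw": 1.0}
    - {"x": -3.6,"y": -5.2,"z": -0.8,"twist": 0.0,"jaw": 1.0}
    - {"x": -3.6,"y": -5.2,"z": -0.8,"twist": 0.0,"jaw": 1.0}

```text
clock: 6.05
eef_pos: [0.5169, 0.0195, 0.3193]
tool_rot: [-0.671, 0.217, 0.676, 0.214]
ft_force: [-0.1, -0.0, -2.3]
grip_width: 0.0174
```

```bash
python3 - <<'E'
from h import *
st()
o,R,p=pose()
print("foot",R@np.array([.1437,.0021,-.0004])+p)
for n in("scene","side"):
    im,d=bot.camera(n); np.savez(f"pics/{n}7.npz",p=im,d=d); u,v=proj(n,[.5145,.015,.17])[0].astype(int)
    cv2.imwrite(f"pics/{n}7.png",cv2.resize(im[max(v-75,0):v+75,u-100:u+100,::-1],None,fx=4,fy=4,interpolation=cv2.INTER_CUBIC))
E
```

```text
t 6.05 tcp [0.5169 0.0195 0.3193] jaw yaw 144.46 ytool [-0.581 -0.814  0.006] down [-0.007 -0.002 -1.   ] j [ 0.039  0.264  0.262  1.576 -0.002 -0.912] F [-0.12 -0.02 -2.29] T [ 0.03   0.039 -0.001] w 0.0174
foot [0.51495469 0.01725557 0.17565896]
```

View pics/scene7.png

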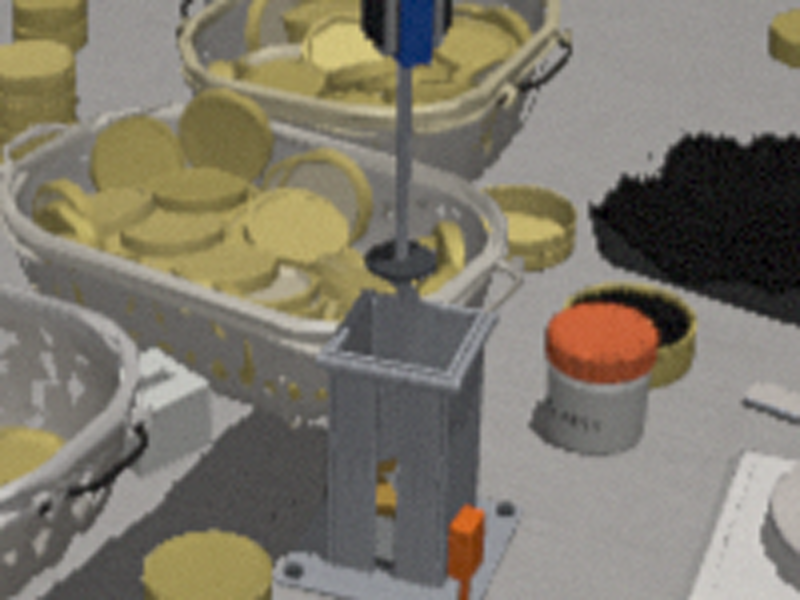

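View pics/side7.png

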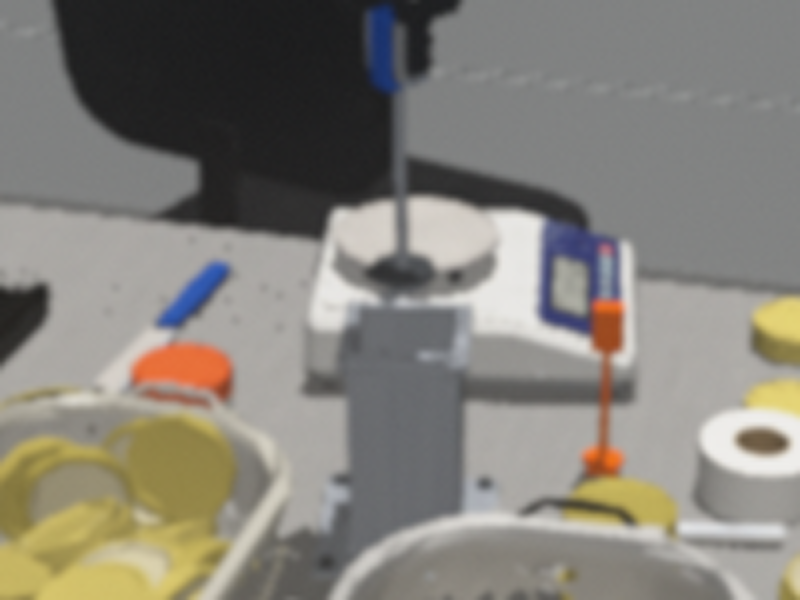

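```bash
python3 - <<'E'
from h import *
# collar top centre z=foot+.02 = .1957 (tool x .1237)
for n,(cx,cy) in (("scene",(401,257)),("side",(400,268))):
    u,v=proj(n,[.5145,.015,.17])[0].astype(int); o=(u-100,max(v-75,0))
    print(n,ray(n,cx/4+o[0],cy/4+o[1],.1937), ray(n,cx/4+o[0],cy/4+o[1],.1937))
    W=cloud(n,np.load(f"pics/{n}7.npz")["d"]);m=(abs(W[...,0]-.515)<.04)&(abs(W[...,1]-.015)<.04)&(W[...,2]>.187)&(W[...,2]<.2)
    q=W[m];print(m.sum(),cv2.minEnclosingCircle((q[:,:2]*1000).astype(np.float32)),np.median(q[:,2]))
E
```

```text
scene [0.51986023 0.01848846 0.1937    ] [0.51986023 0.01848846 0.1937    ]
144 ((517.08740234375, 17.70075798034668), 21.363252639770508) 0.19624914392465748
side [0.51603757 0.01539252 0.1937    ] [0.51603757 0.01539252 0.1937    ]
99 ((515.2242431640625, 19.937719345092773), 20.24848175048828) 0.19792215582355296
```

step_arm:
  series:
    - {"x": -0.05,"y": -0.25,"z": 0.0,"twist": 0.0,"jaw": 1.0}
    - {"x": -0.05,"y": -0.25,"z": -1.5,"twist": 0.0,"jaw": 1.0}
    - {"x": -0.05,"y": -0.25,"z": -3.5,"twist": 0.0,"jaw": 1.0}
    - {"x": -0.05,"y": -0.25,"z": -5.5,"twist": 0.0,"jaw": 1.0}
    - {"x": -0.05,"y": -0.25,"z": -7.5,"twist": 0.0,"jaw": 1.0}
    - {"x": -0.05,"y": -0.25,"z": -9.0,"twist": 0.0,"jaw": 1.0}
    - {"x": -0.05,"y": -0.25,"z": -10.3,"twist": 0.0,"jaw": 1.0}
    - {"x": -0.05,"y": -0.25,"z": -11.0,"twist": 0.0,"jaw": 1.0}
    - {"x": -0.05,"y": -0.25,"z": -11.3,"twist": 0.0,"jaw": 1.0}
    - {"x": -0.05,"y": -0.25,"z": -11.3,"twist": 0.0,"jaw": 1.0}

```text
clock: 6.98
eef_pos: [0.5164, 0.0172, 0.2064]
tool_rot: [-0.671, 0.217, 0.676, 0.214]
ft_force: [0.3, -0.5, -0.8]
grip_width: 0.0173
```

```bash
python3 - <<'E'
from h import *
st()
o,R,p=pose()
print("foot",R@np.array([.1437,.0021,-.0004])+p)
im,d=bot.camera("wrist")
cv2.imwrite("pics/w8.png",im[:,:,::-1]); np.savez("pics/w8.npz",p=im,d=d,R=R,t=p)
E
```

```text
t 6.98 tcp [0.5164 0.0172 0.2064] jaw yaw 144.51 ytool [-0.581 -0.814  0.007] down [-0.008 -0.002 -1.   ] j [ 0.035  0.292  0.009  1.296 -0.002 -0.917] F [ 0.28 -0.55 -0.83] T [-0.001 -0.048  0.049] w 0.0173
foot [0.51432677 0.01495483 0.06273246]
```

View pics/w8.png

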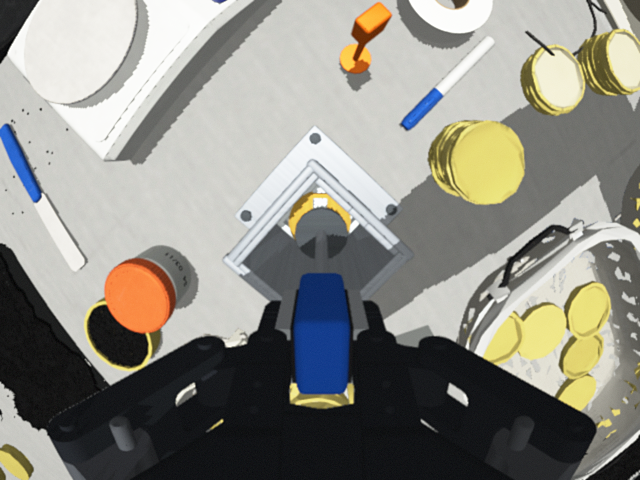

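step_arm:
  series:
    - {"x": 0.0,"y": 0.0,"z": -0.5,"twist": 0.0,"jaw": 1.0}
    - {"x": 0.0,"y": 0.0,"z": -1.0,"twist": 0.0,"jaw": 1.0}
    - {"x": 0.0,"y": 0.0,"z": -1.3,"twist": 0.0,"jaw": 1.0}
    - {"x": 0.0,"y": 0.0,"z": -1.5,"twist": 0.0,"jaw": 1.0}
    - {"x": 0.0,"y": 0.0,"z": -1.65,"twist": 0.0,"jaw": 1.0}
    - {"x": 0.0,"y": 0.0,"z": -1.8,"twist": 0.0,"jaw": 1.0}
    - {"x": 0.0,"y": 0.0,"z": -1.85,"twist": 0.0,"jaw": 1.0}

```text
clock: 7.62
eef_pos: [0.5168, 0.0172, 0.1885]
tool_rot: [-0.671, 0.217, 0.676, 0.214]
ft_force: [-0.2, -0.6, -2.3]
grip_width: 0.0174
```

```bash
python3 - <<'E'
from h import *
st()
o,R,p=pose()
print("foot",R@np.array([.1437,.0021,-.0004])+p)
E
```

```text
t 7.62 tcp [0.5168 0.0172 0.1885] jaw yaw 144.5 ytool [-0.581 -0.814  0.006] down [-0.007 -0.002 -1.   ] j [ 0.034  0.302 -0.025  1.251 -0.002 -0.917] F [-0.18 -0.59 -2.33] T [ 0.011 -0.01  -0.027] w 0.0174
foot [0.51486187 0.01493472 0.04483742]
```

step_arm:
  series:
    - {"x": 0.0,"y": 0.0,"z": -0.15,"twist": 0.0,"jaw": 1.0}
    - {"x": 0.0,"y": 0.0,"z": -0.3,"twist": 0.0,"jaw": 1.0}
    - {"x": 0.0,"y": 0.0,"z": -0.4,"twist": 0.0,"jaw": 1.0}

```text
clock: 7.87
eef_pos: [0.5168, 0.0172, 0.1844]
tool_rot: [-0.671, 0.217, 0.676, 0.214]
ft_force: [0.3, -0.3, -1.4]
grip_width: 0.0174
```

step_arm:
  series:
    - {"x": 0.0,"y": 0.0,"z": -0.2,"twist": 0.0,"jaw": 1.0}
    - {"x": 0.0,"y": 0.0,"z": -0.4,"twist": 0.0,"jaw": 1.0}
    - {"x": 0.0,"y": 0.0,"z": -0.6,"twist": 0.0,"jaw": 1.0}
    - {"x": 0.0,"y": 0.0,"z": -0.7,"twist": 0.0,"jaw": 1.0}

```text
clock: 8.2
eef_pos: [0.5166, 0.0172, 0.177]
tool_rot: [-0.671, 0.217, 0.676, 0.214]
ft_force: [-0.3, 0.8, -1.0]
grip_width: 0.0171
```

step_arm:
  series:
    - {"x": 0.0,"y": 0.0,"z": -0.1,"twist": 0.0,"jaw": 1.0}
    - {"x": 0.0,"y": 0.0,"z": -0.15,"twist": 0.0,"jaw": 1.0}
    - {"x": 0.0,"y": 0.0,"z": -0.15,"twist": 0.0,"jaw": 1.0}

```text
clock: 8.45
eef_pos: [0.5164, 0.0172, 0.1753]
tool_rot: [-0.671, 0.217, 0.676, 0.214]
ft_force: [0.3, 1.1, -1.2]
grip_width: 0.0171
```

```bash
python3 - <<'E'
from h import *
st()
o,R,p=pose()
print("foot",R@np.array([.1437,.0021,-.0004])+p)
im,d=bot.camera("scene"); u,v=proj("scene",[.5145,.015,.09])[0].astype(int)
cv2.imwrite("pics/scene9.png",cv2.resize(im[v-75:v+75,u-100:u+100,::-1],None,fx=4,fy=4,interpolation=cv2.INTER_CUBIC))
st()
E
```

```text
t 8.45 tcp [0.5164 0.0172 0.1753] jaw yaw 144.5 ytool [-0.581 -0.814  0.007] down [-0.008 -0.002 -1.   ] j [ 0.034  0.311 -0.049  1.219 -0.002 -0.917] F [ 0.31  1.1  -1.24] T [ 0.001 -0.03   0.008] w 0.0171
foot [0.51440881 0.0149068  0.0316069 ]
t 8.5 tcp [0.5165 0.0172 0.1754] jaw yaw 144.5 ytool [-0.581 -0.814  0.006] down [-0.008 -0.002 -1.   ] j [ 0.034  0.311 -0.049  1.219 -0.002 -0.917] F [-0.29 -0.26 -2.51] T [ 0.018 -0.013  0.017] w 0.0171
```

View pics/scene9.png

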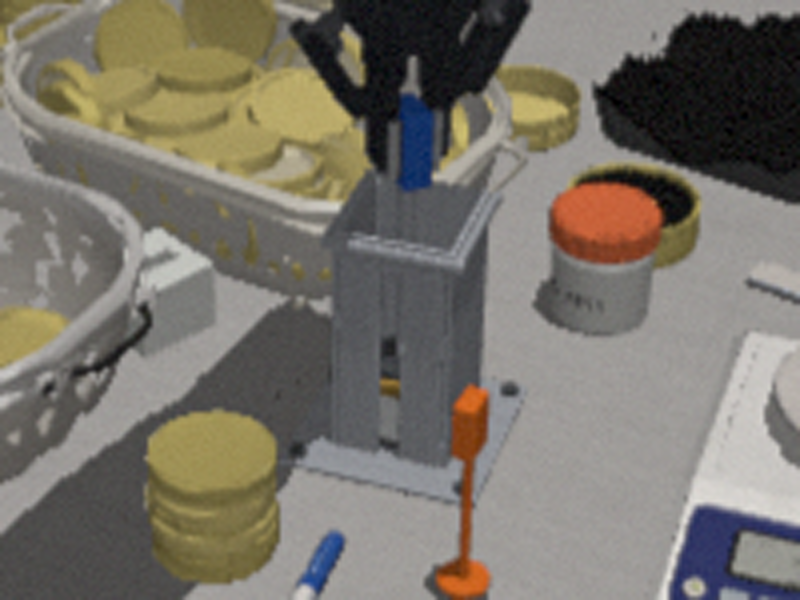

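step_arm:
  series:
    - {"x": 0.0,"y": 0.0,"z": -0.05,"twist": 0.0,"jaw": 1.0}
    - {"x": 0.0,"y": 0.0,"z": -0.1,"twist": 0.0,"jaw": 1.0}
    - {"x": 0.0,"y": 0.0,"z": -0.1,"twist": 0.0,"jaw": 1.0}

```text
clock: 8.75
eef_pos: [0.5167, 0.0172, 0.1748]
tool_rot: [-0.671, 0.217, 0.676, 0.214]
ft_force: [-0.7, 0.4, 0.2]
grip_width: 0.0174
```

step_arm:
  series:
    - {"x": 0.0,"y": 0.0,"z": 0.1,"twist": -7.0,"jaw": 1.0}
    - {"x": 0.0,"y": -0.04,"z": 0.1,"twist": -14.0,"jaw": 1.0}
    - {"x": 0.0,"y": -0.07,"z": 0.1,"twist": -21.0,"jaw": 1.0}
    - {"x": 0.0,"y": -0.1,"z": 0.1,"twist": -28.0,"jaw": 1.0}
    - {"x": 0.0,"y": -0.12,"z": 0.1,"twist": -35.0,"jaw": 1.0}
    - {"x": 0.02,"y": -0.15,"z": 0.1,"twist": -42.0,"jaw": 1.0}
    - {"x": 0.03,"y": -0.18,"z": 0.1,"twist": -49.0,"jaw": 1.0}

```text
clock: 9.33
eef_pos: [0.517, 0.0154, 0.1757]
tool_rot: [-0.519, 0.477, 0.525, 0.476]
ft_force: [-0.4, -0.6, -1.3]
grip_width: 0.0173
```

```bash
python3 -c "
from h import *
st()"
```

```text
t 9.33 tcp [0.517  0.0154 0.1757] jaw yaw 95.16 ytool [-0.996 -0.09   0.006] down [-0.006  0.004 -1.   ] j [ 0.027  0.31  -0.049  1.218  0.004 -0.063] F [-0.4 -0.6 -1.3] T [-0.001 -0.013  0.028] w 0.0173
```

Turning free, no torque. Finish the turn.

step_arm:
  series:
    - {"x": 0.01,"y": -0.02,"z": 0.0,"twist": -7.0,"jaw": 1.0}
    - {"x": 0.02,"y": -0.04,"z": 0.0,"twist": -14.0,"jaw": 1.0}
    - {"x": 0.04,"y": -0.06,"z": 0.0,"twist": -21.0,"jaw": 1.0}
    - {"x": 0.06,"y": -0.08,"z": 0.0,"twist": -28.0,"jaw": 1.0}
    - {"x": 0.07,"y": -0.1,"z": 0.0,"twist": -35.0,"jaw": 1.0}
    - {"x": 0.08,"y": -0.1,"z": 0.0,"twist": -41.0,"jaw": 1.0}
    - {"x": 0.08,"y": -0.1,"z": 0.0,"twist": -41.0,"jaw": 1.0}

```text
clock: 9.92
eef_pos: [0.5178, 0.0144, 0.1757]
tool_rot: [-0.319, 0.629, 0.324, 0.63]
ft_force: [-0.3, -0.4, -1.6]
grip_width: 0.0177
```

```bash
python3 -c "
from h import *
st()
o,R,p=pose()
print('foot',R@np.array([.1437,.0021,-.0004])+p)"
```

```text
t 9.92 tcp [0.5178 0.0144 0.1757] jaw yaw 54.06 ytool [-0.81   0.587  0.006] down [-0.002  0.007 -1.   ] j [ 0.024  0.308 -0.051  1.214  0.007  0.651] F [-0.29 -0.44 -1.63] T [ 0.03  -0.036  0.034] w 0.0177
foot [0.51547933 0.01628359 0.03198438]
```

step_arm:
  series:
    - {"x": -0.1,"y": -0.14,"z": 0.0,"twist": 0.0,"jaw": 1.0}
    - {"x": -0.1,"y": -0.14,"z": 0.1,"twist": 0.0,"jaw": 1.0}
    - {"x": -0.1,"y": -0.14,"z": 0.2,"twist": 0.0,"jaw": 1.0}
    - {"x": -0.1,"y": -0.14,"z": 0.3,"twist": 0.0,"jaw": 1.0}
    - {"x": -0.1,"y": -0.14,"z": 0.5,"twist": 0.0,"jaw": 1.0}
    - {"x": -0.1,"y": -0.14,"z": 0.7,"twist": 0.0,"jaw": 1.0}
    - {"x": -0.1,"y": -0.14,"z": 0.9,"twist": 0.0,"jaw": 1.0}

```text
clock: 10.5
eef_pos: [0.5163, 0.013, 0.1842]
tool_rot: [-0.319, 0.63, 0.324, 0.63]
ft_force: [-0.8, 0.1, -6.0]
grip_width: 0.0172
```

```bash
python3 -c "
from h import *
st()
im,d=bot.camera('wrist');cv2.imwrite('pics/w10.png',im[:,:,::-1]);st()"
```

```text
t 10.5 tcp [0.5163 0.013  0.1842] jaw yaw 54.08 ytool [-0.81   0.587  0.007] down [-0.004  0.007 -1.   ] j [ 0.021  0.301 -0.038  1.235  0.007  0.648] F [-0.76  0.14 -5.97] T [-0.072 -0.014 -0.005] w 0.0172
t 10.55 tcp [0.5167 0.013  0.1848] jaw yaw 54.07 ytool [-0.81   0.587  0.006] down [-0.003  0.007 -1.   ] j [ 0.021  0.3   -0.038  1.235  0.007  0.648] F [ 0.63 -0.15 -4.87] T [-0.025 -0.07   0.005] w 0.0173
```

View pics/w10.png

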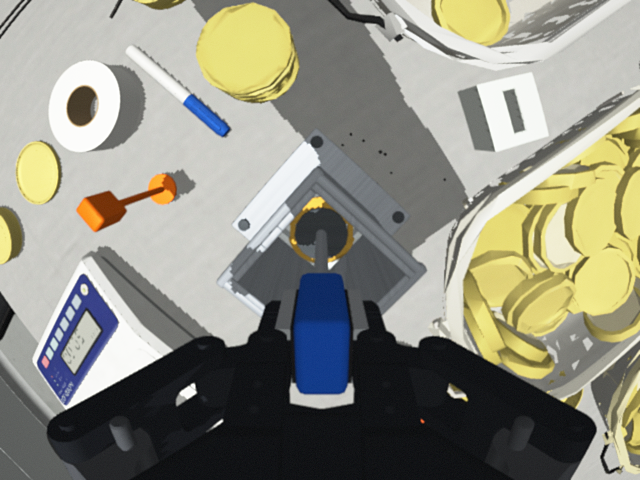

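step_arm:
  series:
    - {"x": 0.0,"y": 0.0,"z": 0.5,"twist": 0.0,"jaw": 1.0}
    - {"x": 0.0,"y": 0.0,"z": 1.2,"twist": 0.0,"jaw": 1.0}
    - {"x": 0.0,"y": 0.0,"z": 2.0,"twist": 0.0,"jaw": 1.0}
    - {"x": 0.0,"y": 0.0,"z": 2.8,"twist": 0.0,"jaw": 1.0}
    - {"x": 0.0,"y": 0.0,"z": 3.6,"twist": 0.0,"jaw": 1.0}
    - {"x": 0.0,"y": 0.0,"z": 4.4,"twist": 0.0,"jaw": 1.0}
    - {"x": 0.0,"y": 0.0,"z": 5.2,"twist": 0.0,"jaw": 1.0}

```text
clock: 11.13
eef_pos: [0.5168, 0.013, 0.238]
tool_rot: [-0.319, 0.629, 0.324, 0.63]
ft_force: [0.7, -1.0, -6.0]
grip_width: 0.0171
```

step_arm:
  series:
    - {"x": 0.0,"y": 0.0,"z": 0.9,"twist": 0.0,"jaw": 1.0}
    - {"x": 0.0,"y": 0.0,"z": 2.0,"twist": 0.0,"jaw": 1.0}
    - {"x": 0.0,"y": 0.0,"z": 3.2,"twist": 0.0,"jaw": 1.0}
    - {"x": 0.0,"y": 0.0,"z": 4.4,"twist": 0.0,"jaw": 1.0}
    - {"x": 0.0,"y": 0.0,"z": 5.6,"twist": 0.0,"jaw": 1.0}
    - {"x": 0.0,"y": 0.0,"z": 6.8,"twist": 0.0,"jaw": 1.0}
    - {"x": 0.0,"y": 0.0,"z": 8.0,"twist": 0.0,"jaw": 1.0}
    - {"x": 0.0,"y": 0.0,"z": 9.2,"twist": 0.0,"jaw": 1.0}
    - {"x": 0.0,"y": 0.0,"z": 10.4,"twist": 0.0,"jaw": 1.0}
    - {"x": 0.0,"y": 0.0,"z": 11.0,"twist": 0.0,"jaw": 1.0}

```text
clock: 11.97
eef_pos: [0.5173, 0.013, 0.3503]
tool_rot: [-0.319, 0.628, 0.324, 0.631]
ft_force: [1.2, -0.1, -7.1]
grip_width: 0.0173
```

```bash
python3 - <<'E'
from h import *
st()
for n in("scene","side"):
    im,d=bot.camera(n); np.savez(f"pics/{n}11.npz",p=im,d=d); u,v=proj(n,[.5145,.015,.2])[0].astype(int)
    cv2.imwrite(f"pics/{n}11.png",cv2.resize(im[max(v-75,0):v+75,u-100:u+100,::-1],None,fx=4,fy=4,interpolation=cv2.INTER_CUBIC))
E
```

```text
t 11.97 tcp [0.5173 0.013  0.3503] jaw yaw 54.08 ytool [-0.81   0.587  0.003] down [ 0.001  0.007 -1.   ] j [0.021 0.261 0.338 1.646 0.007 0.648] F [ 1.21 -0.07 -7.06] T [ 0.003 -0.139 -0.01 ] w 0.0173
```

View pics/scene11.png

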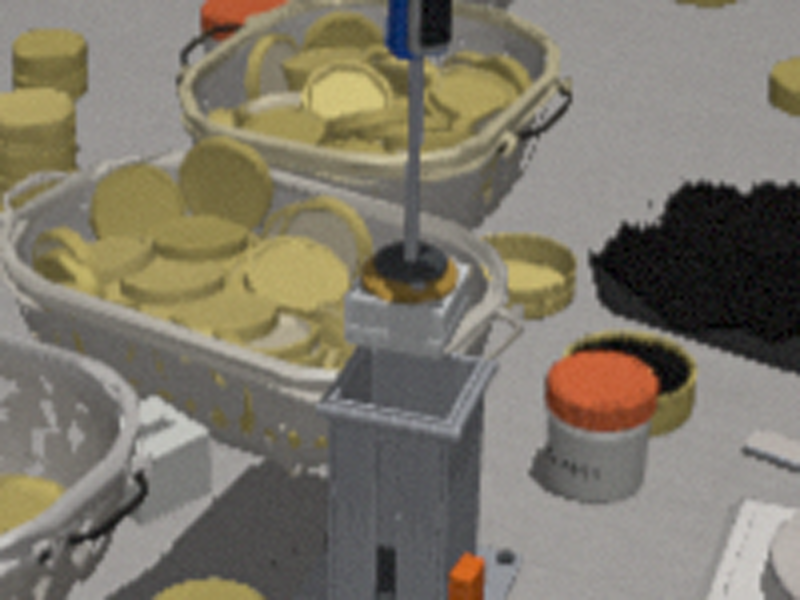

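View pics/side11.png

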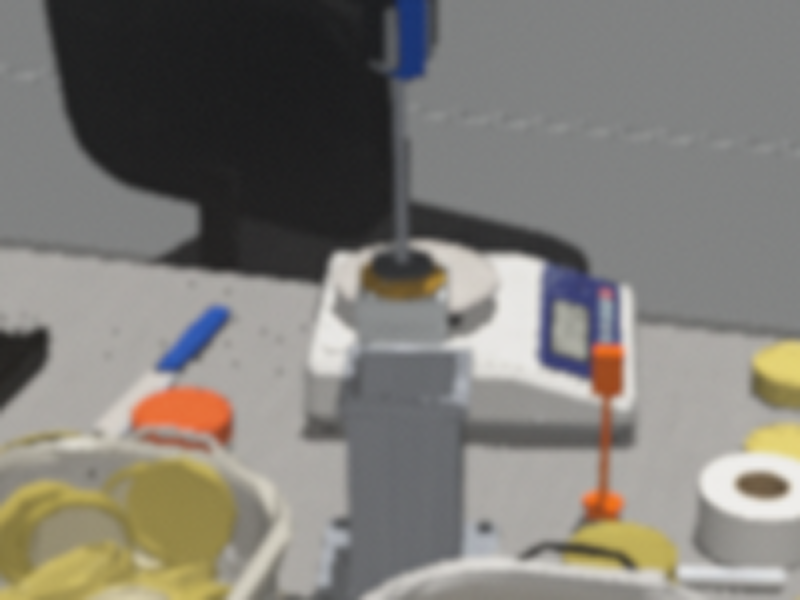

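step_arm:
  series:
    - {"x": 0.1,"y": -0.4,"z": 0.0,"twist": 0.0,"jaw": 1.0}
    - {"x": 0.3,"y": -1.2,"z": 0.0,"twist": 0.0,"jaw": 1.0}
    - {"x": 0.6,"y": -2.4,"z": 0.0,"twist": 0.0,"jaw": 1.0}
    - {"x": 1.0,"y": -4.0,"z": 0.0,"twist": 0.0,"jaw": 1.0}
    - {"x": 1.5,"y": -6.0,"z": 0.0,"twist": 0.0,"jaw": 1.0}
    - {"x": 2.0,"y": -8.0,"z": 0.0,"twist": 0.0,"jaw": 1.0}
    - {"x": 2.5,"y": -10.0,"z": 0.0,"twist": 0.0,"jaw": 1.0}
    - {"x": 3.0,"y": -12.0,"z": 0.0,"twist": 0.0,"jaw": 1.0}
    - {"x": 3.5,"y": -14.0,"z": 0.0,"twist": 0.0,"jaw": 1.0}
    - {"x": 4.0,"y": -16.0,"z": 0.0,"twist": 0.0,"jaw": 1.0}

```text
clock: 12.9
eef_pos: [0.5573, -0.1495, 0.3487]
tool_rot: [-0.319, 0.629, 0.323, 0.631]
ft_force: [0.9, -0.2, -7.1]
grip_width: 0.0172
```

step_arm:
  series:
    - {"x": 0.5,"y": -2.0,"z": 0.0,"twist": 0.0,"jaw": 1.0}
    - {"x": 1.0,"y": -4.0,"z": 0.0,"twist": 0.0,"jaw": 1.0}
    - {"x": 1.5,"y": -6.0,"z": 0.0,"twist": 0.0,"jaw": 1.0}
    - {"x": 2.0,"y": -7.6,"z": 0.0,"twist": 0.0,"jaw": 1.0}
    - {"x": 2.3,"y": -8.8,"z": -0.5,"twist": 0.0,"jaw": 1.0}
    - {"x": 2.5,"y": -9.5,"z": -1.3,"twist": 0.0,"jaw": 1.0}
    - {"x": 2.6,"y": -9.8,"z": -2.2,"twist": 0.0,"jaw": 1.0}
    - {"x": 2.6,"y": -9.8,"z": -3.2,"twist": 0.0,"jaw": 1.0}
    - {"x": 2.6,"y": -9.8,"z": -4.2,"twist": 0.0,"jaw": 1.0}
    - {"x": 2.6,"y": -9.8,"z": -5.0,"twist": 0.0,"jaw": 1.0}

```text
clock: 13.73
eef_pos: [0.5826, -0.2466, 0.2965]
tool_rot: [-0.318, 0.629, 0.325, 0.63]
ft_force: [0.4, 0.5, -6.8]
grip_width: 0.0174
```

```bash
python3 - <<'E'
from h import *
st()
o,R,p=pose();print('foot',R@np.array([.1437,.0021,-.0004])+p)
for n in("scene","side"):
    im,d=bot.camera(n); W=cloud(n,d); u,v=proj(n,[.58,-.246,.14])[0].astype(int)
    cv2.imwrite(f"pics/{n}12.png",cv2.resize(im[max(v-75,0):v+75,u-100:u+100,::-1],None,fx=4,fy=4,interpolation=cv2.INTER_CUBIC))
    m=(abs(W[...,0]-.58)<.06)&(abs(W[...,1]+.246)<.06)&(W[...,2]>.1)&(W[...,2]<.20)
    q=W[m];print(n,"zmin",q[:,2].min(),"xy bbox mid",(q.min(0)+q.max(0))/2,np.ptp(q,0), cv2.minAreaRect((q[:,:2]*1000).astype(np.float32)))
E
```

```text
t 13.73 tcp [ 0.5826 -0.2466  0.2965] jaw yaw 54.06 ytool [-0.81   0.587  0.007] down [-0.003  0.009 -1.   ] j [-0.404  0.52   0.582  1.64   0.007  0.224] F [ 0.38  0.54 -6.83] T [-0.039  0.042  0.011] w 0.0174
foot [ 0.58024006 -0.24445426  0.15279977]
scene zmin 0.12756161590540835 xy bbox mid [ 0.57930829 -0.2452762   0.16339409] [0.06394734 0.06356819 0.07166494] ((580.4347534179688, -245.41598510742188), (59.09579849243164, 54.57423400878906), 10.865138053894043)
side zmin 0.12668406813205055 xy bbox mid [ 0.57831867 -0.24129413  0.16293448] [0.05901858 0.06473561 0.07250082] ((578.6806640625, -241.51318359375), (53.805946350097656, 60.15788269042969), 10.049447059631348)
```

View pics/scene12.png

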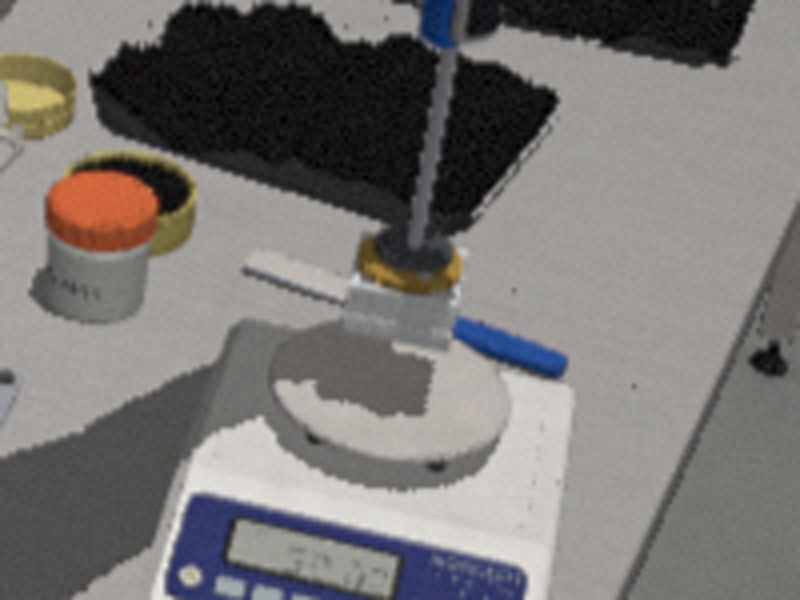

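View pics/side12.png

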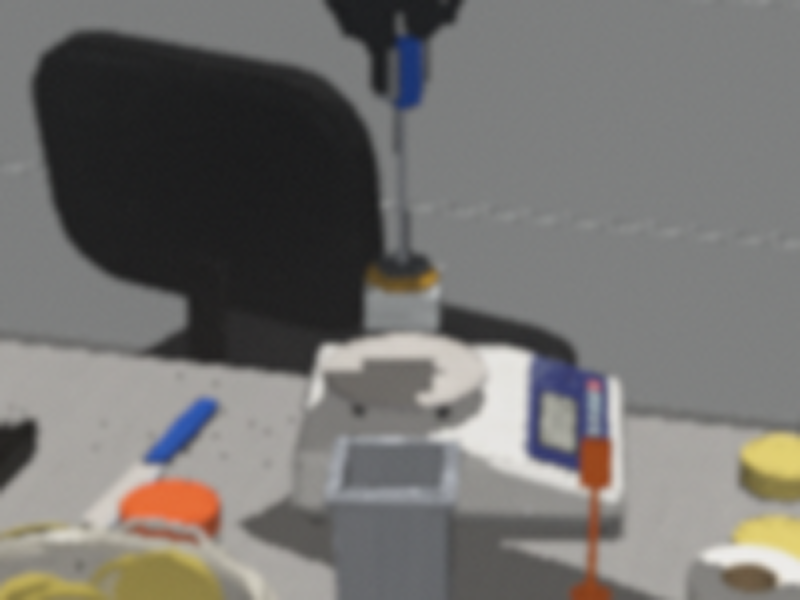

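step_arm:
  series:
    - {"x": 0.0,"y": -0.1,"z": -0.8,"twist": 0.0,"jaw": 1.0}
    - {"x": 0.0,"y": -0.1,"z": -1.7,"twist": 0.0,"jaw": 1.0}
    - {"x": 0.0,"y": -0.1,"z": -2.5,"twist": 0.0,"jaw": 1.0}
    - {"x": 0.0,"y": -0.1,"z": -3.2,"twist": 0.0,"jaw": 1.0}
    - {"x": 0.0,"y": -0.1,"z": -3.6,"twist": 0.0,"jaw": 1.0}
    - {"x": 0.0,"y": -0.1,"z": -3.9,"twist": 0.0,"jaw": 1.0}
    - {"x": 0.0,"y": -0.1,"z": -4.1,"twist": 0.0,"jaw": 1.0}
    - {"x": 0.0,"y": -0.1,"z": -4.25,"twist": 0.0,"jaw": 1.0}
    - {"x": 0.0,"y": -0.1,"z": -4.4,"twist": 0.0,"jaw": 1.0}
    - {"x": 0.0,"y": -0.1,"z": -4.4,"twist": 0.0,"jaw": 1.0}

```text
clock: 14.67
eef_pos: [0.5824, -0.2475, 0.2527]
tool_rot: [-0.318, 0.63, 0.325, 0.63]
ft_force: [-0.5, 0.4, -4.4]
grip_width: 0.0173
```

```bash
python3 -c "
from h import *
st()
o,R,p=pose();print('foot',R@np.array([.1437,.0021,-.0004])+p)"
```

```text
t 14.67 tcp [ 0.5824 -0.2475  0.2527] jaw yaw 54.06 ytool [-0.81   0.587  0.008] down [-0.004  0.009 -1.   ] j [-0.405  0.518  0.468  1.527  0.007  0.222] F [-0.51  0.37 -4.43] T [-0.028 -0.047  0.031] w 0.0173
foot [ 0.57994702 -0.24532099  0.10900163]
```

step_arm:
  series:
    - {"x": 0.0,"y": 0.0,"z": -0.1,"twist": 0.0,"jaw": 1.0}
    - {"x": 0.0,"y": 0.0,"z": -0.2,"twist": 0.0,"jaw": 1.0}
    - {"x": 0.0,"y": 0.0,"z": -0.25,"twist": 0.0,"jaw": 1.0}
    - {"x": 0.0,"y": 0.0,"z": -0.25,"twist": 0.0,"jaw": 1.0}

```text
clock: 15.0
eef_pos: [0.5828, -0.2477, 0.251]
tool_rot: [-0.319, 0.629, 0.324, 0.631]
ft_force: [-0.6, 0.2, -1.3]
grip_width: 0.0174
```

step_arm:
  series:
    - {"x": 0.0,"y": 0.0,"z": -0.1,"twist": 0.0,"jaw": 1.0}
    - {"x": 0.0,"y": 0.0,"z": -0.15,"twist": 0.0,"jaw": 1.0}
    - {"x": 0.0,"y": 0.0,"z": -0.15,"twist": 0.0,"jaw": 1.0}

```text
clock: 15.25
eef_pos: [0.5829, -0.2477, 0.2496]
tool_rot: [-0.319, 0.629, 0.324, 0.631]
ft_force: [-0.3, -0.5, -1.0]
grip_width: 0.017
```

```bash
python3 - <<'E'
from h import *
st()
for n in("scene","side"):
    im,d=bot.camera(n); u,v=proj(n,[.58,-.246,.14])[0].astype(int)
    cv2.imwrite(f"pics/{n}13.png",cv2.resize(im[max(v-75,0):v+75,u-100:u+100,::-1],None,fx=4,fy=4,interpolation=cv2.INTER_CUBIC))
st()
E
```

```text
t 15.25 tcp [ 0.5829 -0.2477  0.2496] jaw yaw 54.06 ytool [-0.81   0.587  0.006] down [-0.002  0.008 -1.   ] j [-0.405  0.517  0.459  1.517  0.007  0.222] F [-0.3  -0.53 -0.98] T [-0.054 -0.001 -0.017] w 0.017
t 15.35 tcp [ 0.5829 -0.2477  0.2496] jaw yaw 54.06 ytool [-0.81   0.587  0.006] down [-0.002  0.008 -1.   ] j [-0.405  0.518  0.459  1.517  0.007  0.222] F [-0.1  -0.84 -0.39] T [0.004 0.012 0.047] w 0.0172
```

View pics/scene13.png

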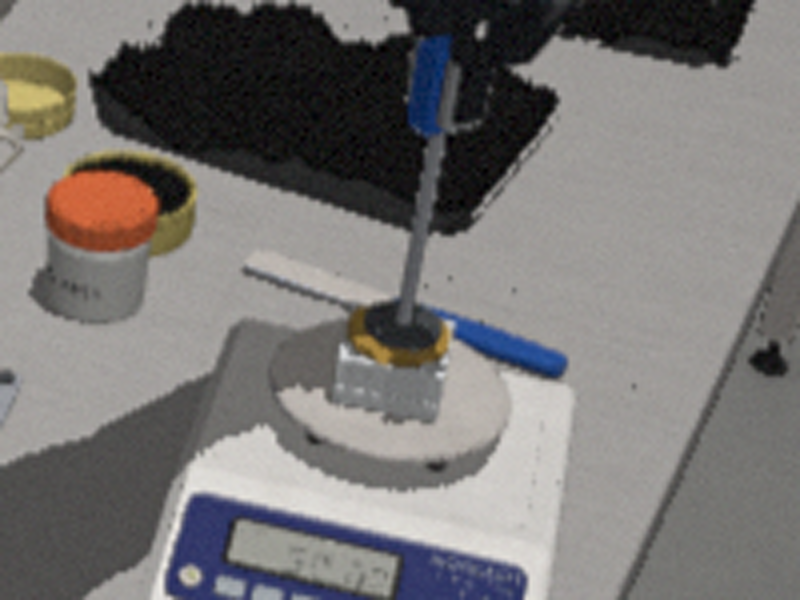

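step_arm:
  series:
    - {"x": 0.0,"y": 0.0,"z": -0.1,"twist": 0.0,"jaw": 1.0}
    - {"x": 0.0,"y": 0.0,"z": -0.1,"twist": 0.0,"jaw": 1.0}

```text
clock: 15.52
eef_pos: [0.583, -0.2478, 0.2496]
tool_rot: [-0.319, 0.629, 0.324, 0.631]
ft_force: [-0.7, 0.9, 3.8]
grip_width: 0.0168
```

step_arm:
  series:
    - {"x": 0.0,"y": 0.0,"z": 0.0,"twist": 0.0,"jaw": 2.0}
    - {"x": 0.0,"y": 0.0,"z": 0.0,"twist": 0.0,"jaw": 2.6}
    - {"x": 0.0,"y": 0.0,"z": 0.0,"twist": 0.0,"jaw": 3.2}
    - {"x": 0.0,"y": 0.0,"z": 0.0,"twist": 0.0,"jaw": 4.0}
    - {"x": 0.0,"y": 0.0,"z": 0.0,"twist": 0.0,"jaw": 5.0}
    - {"x": 0.0,"y": 0.0,"z": 0.0,"twist": 0.0,"jaw": 6.0}
    - {"x": 0.0,"y": 0.0,"z": 0.0,"twist": 0.0,"jaw": 6.0}

```text
clock: 16.1
eef_pos: [0.5829, -0.2477, 0.2494]
tool_rot: [-0.319, 0.629, 0.324, 0.631]
ft_force: [-0.7, -0.1, -0.1]
grip_width: 0.0599
```

```bash
python3 - <<'E'
from h import *
st()
im,d=bot.camera("wrist");cv2.imwrite("pics/w14.png",im[:,:,::-1])
E
```

```text
t 16.1 tcp [ 0.5829 -0.2477  0.2494] jaw yaw 54.06 ytool [-0.81   0.587  0.005] down [-0.001  0.007 -1.   ] j [-0.405  0.517  0.457  1.515  0.007  0.222] F [-0.72 -0.08 -0.1 ] T [-0.008 -0.029 -0.002] w 0.0599
```

View pics/w14.png

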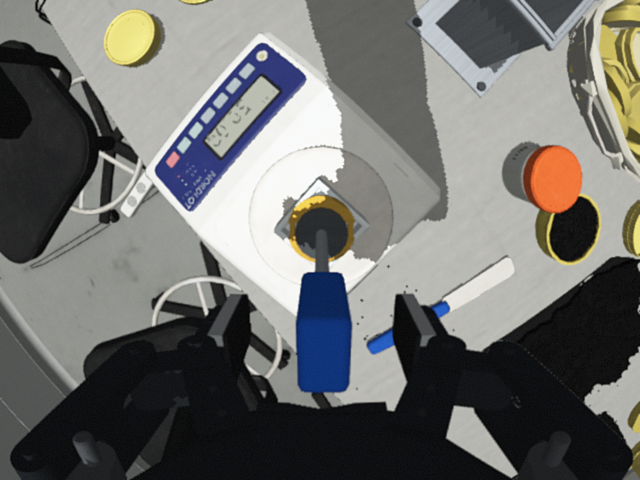

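Released; the key stands free between the pads (block about (324,330)). Now straight up and away.

step_arm:
  series:
    - {"x": 0.0,"y": 0.0,"z": 1.0,"twist": 0.0,"jaw": 8.0}
    - {"x": 0.0,"y": 0.0,"z": 2.5,"twist": 0.0,"jaw": 8.0}
    - {"x": 0.0,"y": 0.0,"z": 4.5,"twist": 0.0,"jaw": 8.0}
    - {"x": 0.0,"y": 0.0,"z": 6.5,"twist": 0.0,"jaw": 8.0}
    - {"x": 0.0,"y": 0.0,"z": 8.5,"twist": 0.0,"jaw": 8.0}
    - {"x": 0.0,"y": 0.0,"z": 10.0,"twist": 0.0,"jaw": 8.0}
    - {"x": 0.0,"y": 0.0,"z": 11.0,"twist": 0.0,"jaw": 8.0}
    - {"x": 0.0,"y": 0.0,"z": 11.0,"twist": 0.0,"jaw": 8.0}

```text
clock: 16.82
eef_pos: [0.5837, -0.2481, 0.3623]
tool_rot: [-0.32, 0.628, 0.322, 0.632]
ft_force: [-1.2, 0.0, 0.3]
grip_width: 0.0797
```

```bash
python3 - <<'E'
from h import *
st()
for n in("scene","side"):
    im,d=bot.camera(n);W=cloud(n,d); u,v=proj(n,[.58,-.246,.14])[0].astype(int)
    cv2.imwrite(f"pics/{n}15.png",cv2.resize(im[max(v-75,0):v+75,u-100:u+100,::-1],None,fx=4,fy=4,interpolation=cv2.INTER_CUBIC))
    B=lambda z0,z1:W[(abs(W[...,0]-.58)<.06)&(abs(W[...,1]+.246)<.06)&(W[...,2]>z0)&(W[...,2]<z1)]
    q=B(.09,.123);print(n,"weight",cv2.minAreaRect((q[:,:2]*1000).astype(np.float32)),"z",q[:,2].max())
    q=B(.245,.31);print("grip",np.median(q,0),"zmax",q[:,2].max()); q=B(.16,.2);print("stem",np.median(q,0))
st()
E
```

```text
t 16.82 tcp [ 0.5837 -0.2481  0.3623] jaw yaw 54.06 ytool [-0.81   0.587  0.   ] down [ 0.004  0.005 -1.   ] j [-0.405  0.547  0.798  1.821  0.007  0.222] F [-1.17  0.04  0.29] T [-0.004 -0.009  0.013] w 0.0797
scene weight ((581.06689453125, -245.86329650878906), (61.310115814208984, 53.694801330566406), 12.179267883300781) z 0.12295296328475011
grip [ 0.5754667  -0.24892898  0.27315355] zmax 0.2942362581263524
stem [ 0.58125105 -0.24756817  0.18027544]
side weight ((570.533203125, -229.59909057617188), (120.26805877685547, 101.09239196777344), 35.577579498291016) z 0.12283805244786136
grip [ 0.57928124 -0.23930904  0.27365983] zmax 0.2968998437648088
stem [ 0.58201301 -0.24509156  0.18374234]
t 16.92 tcp [ 0.5832 -0.2479  0.3594] jaw yaw 54.06 ytool [-0.81   0.587  0.004] down [-0.     0.007 -1.   ] j [-0.405  0.548  0.793  1.818  0.007  0.222] F [ 0.04  0.29 -0.64] T [ 0.008  0.023 -0.024] w 0.0801
```

View pics/scene15.png

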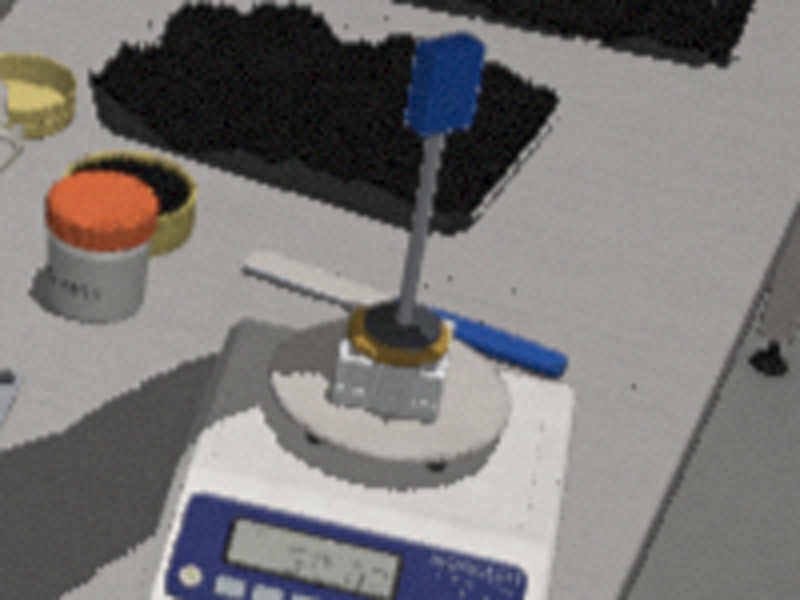

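View pics/side15.png

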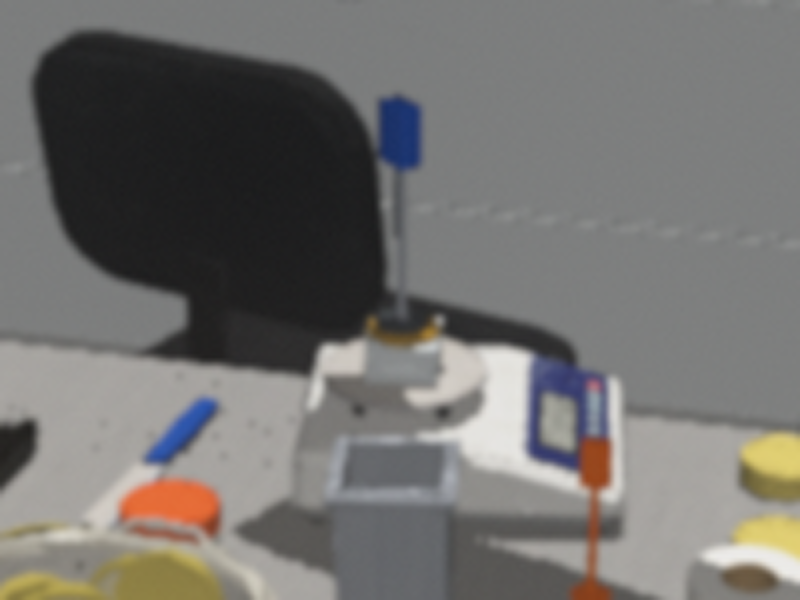

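```bash
python3 -c "
from h import *
print(bot.job_done())"
```

```text
the job is handed in; nothing more can be done
None
```

The weight is out of the well and standing upright on the scale pan, with the key standing in it and the gripper clear. I handed the job in at about 17 s of the 61 s allowed; no verdict was reported.

**What I did:** I chose the larger blue key (scene pixel 293,207) over the small blue and orange look-alikes. I gripped it, lifted it out of its stand and measured the slot from above at about 54° in the world frame, roughly 42° off the weight's axis. The foot went through the slot without touching. I pressed lightly until the collar seated, turned the key about 90° and lifted. The weight added about 4 to 5 N on the wrist. I lowered it onto the pan, let go and backed straight up.

**Last checks:**
- **Weight position:** within about 1 mm of the measured pan centre in the scene view. The same check from the side camera failed, because the wider scale was caught in its measurement box. The side picture still shows the weight upright and central.
- **Key height:** the key stands upright with its top at 0.294 m (scene) and 0.297 m (side), against 0.291 m expected.
- **Gripper:** it was about 6 cm above the key, with wrist force close to zero.
- **Forces:** every force read stayed at about 7 N or below, including the 4 N touch when seating the weight.

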